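# Collect the slicer's blade cartridges into a square pile for sanitising

## Task

The shift is over and one blade cartridge already lies in the sanitising carrier. Pull the cartridge straight out of the slicer, past its spring catches, and stack it and the two loose cartridges flat on the first, in any order, as one square pile: edges flush, all four pull loops at the end away from the carrying bow. Set each one down gently, let go, and leave the other things on the table where they are.

Things in the scene. Friction and masses are not known exactly. Their poses are not given: they have to be found in the camera images.
- cartridge_0: flat blade cartridge, frame 130x62x14 mm: grey end blocks, steel side rails, thin blades between; a steel pull loop 32 wide, 8 thick stands out 30 from one end, a notch in each rail near the other end. Origin: centre of the frame's underside; x along it, away from the loop (frame -65 to 65, loop -95 to -65 mm), z up. 0.13 kg. At the start this one is in the slicer.
- cartridge_1: flat blade cartridge, frame 130x62x14 mm: grey end blocks, steel side rails, thin blades between; a steel pull loop 32 wide, 8 thick stands out 30 from one end, a notch in each rail near the other end. Origin: centre of the frame's underside; x along it, away from the loop (frame -65 to 65, loop -95 to -65 mm), z up. 0.13 kg. Lies loose on the table.
- cartridge_2: flat blade cartridge, frame 130x62x14 mm: grey end blocks, steel side rails, thin blades between; a steel pull loop 32 wide, 8 thick stands out 30 from one end, a notch in each rail near the other end. Origin: centre of the frame's underside; x along it, away from the loop (frame -65 to 65, loop -95 to -65 mm), z up. 0.13 kg. Lies loose on the table.
- cartridge_3: flat blade cartridge, frame 130x62x14 mm: grey end blocks, steel side rails, thin blades between; a steel pull loop 32 wide, 8 thick stands out 30 from one end, a notch in each rail near the other end. Origin: centre of the frame's underside; x along it, away from the loop (frame -65 to 65, loop -95 to -65 mm), z up. 0.13 kg. Already in the carrier's seat.
- slicer: fixed bench slicer, 142 mm long, 92 wide: a cartridge way along its x, mouth towards its -x; over the way, from 18 mm behind the mouth, a feed throat 90 mm high; raised pusher lever at the back, 0.36 m high. Origin: underside, 62 mm behind the mouth; x points into the machine. Its cartridge's frame stands 9 mm, the loop 39 mm out of the mouth
- slicer_mouth (a point): middle of the slicer's mouth at the height of the ledges (22 mm above the table) on which the cartridge lies, under lips, 1 mm play each side; two spring balls in its notches hold it: straight out along -x it needs 10 to 15 N over the first 5 mm, is light after 20 mm and free of the way after 121 mm. x points into the machine
- carrier: fixed steel carrier: plate 168x80 mm, top 10 mm above the table, four corner angles 10 mm high that leave the bottom cartridge 3 mm play all round, and a carrying bow 75 mm wide, 85 mm high across its +x end, 86 mm from the seat's centre. Origin: on the table under the seat's centre; x points to the bow
- carrier_seat (a point): centre of the cartridge seat, on top of the plate, 10 mm above the table; axes as the carrier
- carrier_bow (a point): middle of the top of the carrying bow, 82 mm above the table, 86 mm along the carrier's x from its origin
- squeeze_bottle: white squeeze bottle, 57 mm wide, 190 mm tall; bystander. Origin: centre of its underside
- salt_shaker: small round spice jar, 44 mm wide, 96 mm tall; bystander. Origin: centre of its underside
- sample_cup_a: screw-cap sample cup, 49 mm wide, 49 mm tall; bystander. Origin: centre of its underside
- sample_cup_b: screw-cap sample cup, 49 mm wide, 49 mm tall; bystander. Origin: centre of its underside
- tally_counter: round hand tally counter, 54x50x20 mm; bystander. Origin: centre of its underside
- corer: hand corer lying near the front edge of the table, tube 192 mm long along its y, T-grip 95 mm wide along its x at its -y end, 23 mm high; bystander. Origin: centre of its underside

How it is judged:
By the outcome, as a careful person would: the job done as asked, in the order asked, and still so for the second after the job is handed in, with the robot touching nothing.
It also fails if it takes over 72 s, if anything falls off the work surface, if the arm or the gripper's body presses on something with over 40 N, if the wrist force passes 120 N, or if a joint passes its speed limit or range.

## Robot

A 6-joint arm with a two-finger parallel gripper is mounted at the origin on a cart in front of the work surface, level with it; the furniture and walls round the work are solid. World frame = base frame: x ahead of the robot, y to its left, z up, the work surface at z = 0. Lengths are in mm, angles in rad, forces in N, time in s.
With the tool pointing down it reaches from about 350 to 975 mm from the base axis. Payload 7.1 kg.
Tool frame: the origin (TCP) lies midway between the tips of the shut fingers; the grasp point (between the pads) lies 19 mm behind it; z points along the fingers, y is the line along which they close (so a half turn about z gives the same grasp; the last joint's range is limited). The gripper opens to 88 mm and grips with 3 to 60 N. Pads are 20 mm wide; open, the fingers measure 115 mm over their backs; the gripper's body (75 mm by 178 mm) begins 61 mm behind the grasp point.
Start: joints at [-1.279, 0.423, 1.63, -0, 1.089, -0.019], TCP at [191.155, -595.033, 198.375] pointing down, gripper open.
Joint ranges: [-3, 3], [-0.9, 2.11], [0.09, 2.58], [-1.31, 4.45], [0.11, 2.69], [-2.54, 2.54]. Speed limits (rad/s): [2.39, 2.39, 3.01, 3.14, 3.14, 3.14].

## Interface

Orientations are given as a rotation vector (axis times angle).
In Python, from workcell import ctrl gives the robot as it stands. The module is installed in compiled form; this text tells all that it offers.
- The arm moves only by the tool apply_moves, never from a script. Its argument "targets" is a list of rows, each a list of 3 entries, a list of its own where there are three numbers: the opening, from -1 (shut) to 1 (fully open), then the shift along the tool's x, y, z normalised to -1 to 1, where 1 is 5 cm, then the turn, a rotation vector about the tool's x, y, z normalised to -1 to 1, where 1 is 90 degrees. In form: [[jaw, [x, y, z], [wx, wy, wz]], ...]. A call has 1 to 8 rows; each row shifts and turns the commanded pose from where the row before left it, along the tool's axes as they then stand; what a row does not reach is not made up. A row lasts 1/8 s, in which the tool goes at most 62.5 mm and 10.7 degrees, less where a joint would pass 70% of its speed; a pose out of reach is approached as far as the arm can. A call with a number of a shift or a turn outside -1 to 1 is refused whole. A call with a gripper value outside its range is refused whole. The fingers move at their own pace and stop on an object; the grip force is fixed at half the most. Time passes only in rows, so rows that do not move let the fingers close. It gives the time, the measured TCP pose, the force, the opening and the grip force at its end, in the units of the state.
- ctrl.get_obs(): the state, without advancing time (a new reading comes with each control period).
- ctrl.get_image(name): name is "scene" or "top" or "wrist"; returns a dict with "pixels" (400x640x3 uint8, blue, green, red), "camera_matrix" (3x3 intrinsics, pixels), "view" (4x4, takes a point from world to camera coordinates); the wrist camera has in their place "hand_eye" (4x4, takes a point from camera to tool coordinates, whose origin is the TCP and whose axes are the flange's). Camera axes: x right, y down, z forward; pixel columns grow to the right and rows downward; lengths in mm; the calibration is good to about 2 mm. The wrist camera is an equidistant fisheye: a pixel r from the principal point sees the ray r / f radians off the axis. A picture is of the moment at which its call begins: read the wrist's pose just before it. There is no depth.
- ctrl.close_job(): hands the job in; it is judged then, once.
Trained networks look in the newest picture that a camera, given by its name, has taken for a name from the list of things; names that differ only in an ending like _2 or _b are one class to them, and where a whole thing is asked for, a point or a joint stands for the part that bears it (a point fixed in the world has none). Each returns a list of dicts, best first, with "score" (0 to 1); they miss things now and then, are a little off and sometimes report something else, mostly with a low value. They report only what shows in the picture. A call takes as long as a camera call.
- ctrl.masks_of(label, camera): "region" (400x640 bool, what is visible of it) and "bbox" ([left, top, right, bottom] in pixels, round what is visible of it).
- ctrl.pinpoint(label, camera): "xy" ([column, row] in pixels: a listed point, or the origin of a listed thing).
The state is a dict: "t": time; "qpos": joint angles; "qvel": joint speeds; "joint_torque": joint torques, N m; "ee_pos": TCP position; "orientation": TCP orientation; "ft_force": force on the tool from outside, world axes, zero at the start; "moment": the same for the moment, N m; "width": finger opening in mm; "grasp_force": force on a finger pad.
Only numpy, scipy, OpenCV 4.12 (cv2) and the standard library are available. Lean on these libraries where they do the work, as an engineer would, in place of code of your own. Each camera call takes 0.05 s, during which the arm holds its last target. There are 200 camera calls.

## Working session

There is one attempt and no reset: what is moved stays moved. The work goes in short steps, Python scripts to look and compute and a tool call to move; the robot and the scene stay as the last step left them, time stands still between calls to the robot, and variables do not carry over. Pictures are saved under pics/ and viewed, at most 10 in all, crops included, and the job is handed in when it is done.

Besides the shell and the picture viewer there is one more tool, called after ">>>" by a JSON object that holds its "op" and its "data". apply_moves: Moves the arm, as the interface text tells. Scaled input: -1 to 1 covers 5 cm each way for a shift and 90 degrees each way for a turn. Its arguments: {"type":"object","properties":{"targets":{"type":"array"}},"required":["targets"]}

```bash
ls; mkdir -p pics; python3 - <<'E'
from workcell import ctrl
import cv2, numpy as np
o=ctrl.get_obs(); print({k:np.round(v,3).tolist() for k,v in o.items()})
for n in ("scene","top"):
    im=ctrl.get_image(n); cv2.imwrite(f"pics/{n}0.png",im["pixels"])
    print(n,np.round(im["camera_matrix"],2).tolist(),np.round(im["view"],4).tolist())
    for l in ("cartridge_0","slicer","slicer_mouth","carrier","carrier_seat","carrier_bow"):
        print(l,[(np.round(d["xy"]).tolist(),round(d["score"],2)) for d in ctrl.pinpoint(l,n)][:6],[(np.round(d["bbox"]).tolist(),round(d["score"],2)) for d in ctrl.masks_of(l,n)][:6])
E
```

```text
pics
{'t': 0.0, 'qpos': [-1.279, 0.424, 1.631, -0.0, 1.089, -0.019], 'qvel': [0.0, 0.001, -0.0, -0.001, -0.0, -0.001], 'joint_torque': [0.0, -54.463, -27.367, 0.064, 0.023, -0.0], 'ee_pos': [190.988, -594.485, 197.623], 'orientation': [-3.102, -0.486, 0.0], 'ft_force': [-0.438, 0.243, 0.072], 'moment': [-0.0, -0.057, 0.015], 'grasp_force': 0.0, 'width': 88.013}
scene [[392.37, 0.0, 317.35], [0.0, 392.37, 199.25], [0.0, 0.0, 1.0]] [[-0.6398, -0.7683, -0.0186, 459.3994], [-0.3525, 0.3149, -0.8813, 216.0741], [0.6829, -0.5573, -0.4722, 753.3394], [0.0, 0.0, 0.0, 1.0]]
cartridge_0 [([255.0, 283.0], 0.98), ([298.0, 194.0], 0.74), ([253.0, 234.0], 0.68), ([348.0, 235.0], 0.58)] [([211.0, 265.0, 288.0, 300.0], 0.63), ([328.0, 216.0, 378.0, 255.0], 0.6), ([233.0, 214.0, 283.0, 253.0], 0.58), ([306.0, 191.0, 325.0, 204.0], 0.49)]
slicer [([294.0, 200.0], 0.91)] [([244.0, 80.0, 321.0, 214.0], 0.95)]
slicer_mouth [([306.0, 200.0], 0.64), ([356.0, 267.0], 0.34), ([440.0, 205.0], 0.17)] [([239.0, 77.0, 318.0, 215.0], 0.92)]
carrier [([258.0, 236.0], 0.86), ([254.0, 236.0], 0.54)] [([226.0, 195.0,
[... 320 characters left out ...]
 [0.0, 0.0, 0.0, 1.0]]
cartridge_0 [([312.0, 171.0], 0.85), ([234.0, 247.0], 0.84), ([321.0, 242.0], 0.68), ([260.0, 198.0], 0.56)] [([302.0, 153.0, 332.0, 200.0], 0.9), ([215.0, 223.0, 251.0, 270.0], 0.9), ([308.0, 220.0, 335.0, 269.0], 0.64)]
slicer [([316.0, 174.0], 0.87), ([320.0, 191.0], 0.48)] [([289.0, 82.0, 332.0, 192.0], 0.9)]
slicer_mouth [([320.0, 187.0], 0.94)] [([293.0, 84.0, 333.0, 191.0], 0.65)]
carrier [([261.0, 200.0], 0.74)] [([249.0, 168.0, 274.0, 221.0], 0.95)]
carrier_seat [([261.0, 198.0], 0.92), ([415.0, 254.0], 0.65)] [([313.0, 224.0, 335.0, 267.0], 0.68), ([244.0, 169.0, 274.0, 226.0], 0.62)]
carrier_bow [([259.0, 168.0], 0.91)] [([247.0, 168.0, 275.0, 225.0], 0.63)]
```

```bash
python3 - <<'E'
import cv2
a=cv2.imread("pics/top0.png")[70:290,180:470]; cv2.imwrite("pics/topc.png",cv2.resize(a,None,fx=2.7,fy=2.7,interpolation=cv2.INTER_CUBIC))
a=cv2.imread("pics/scene0.png")[70:320,180:480]; cv2.imwrite("pics/scenec.png",cv2.resize(a,None,fx=2.4,fy=2.4,interpolation=cv2.INTER_CUBIC))
E
```

```text
(no output)
```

View pics/topc.png

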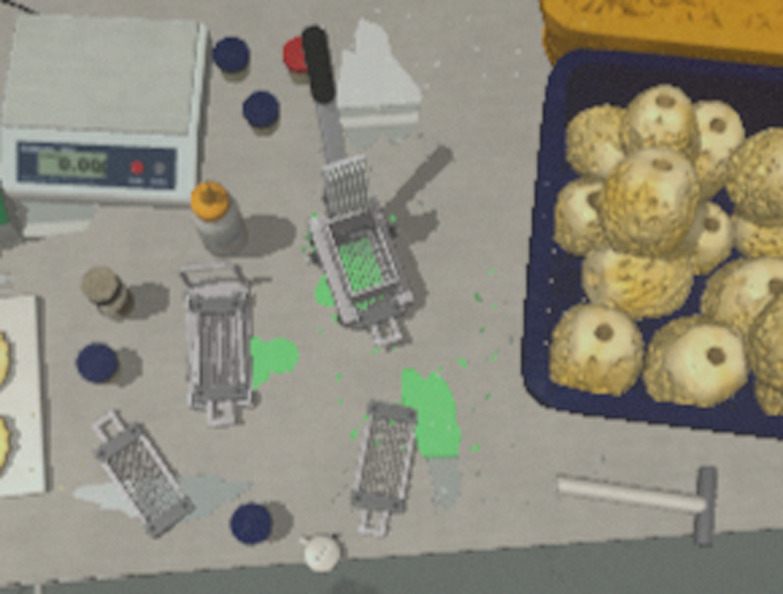

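View pics/scenec.png

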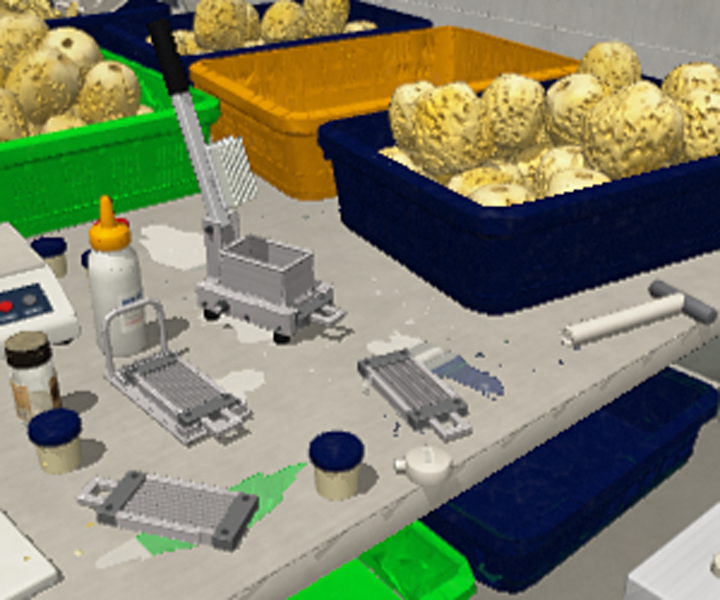

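Top view (2.7x crop): slicer mouth with loop is at crop (385,320), and the carrier at (220,350) has its bow at the top and the loop at the bottom. The loose cartridges are at (145,480), loop to the upper left, and (385,460), loop down. The scene view agrees; the corer is at the right and the counter and cups are at the front.

```bash
cat > h.py <<'E'
import numpy as np, cv2
from scipy.spatial.transform import Rotation as R
from scipy.optimize import least_squares
from workcell import ctrl
def rays(im, uv, obs=None):
    """origin and unit-ish directions in world for pixels"""
    uv=np.atleast_2d(np.asarray(uv,float)); K=im["camera_matrix"]
    d=np.c_[(uv[:,0]-K[0,2])/K[0,0],(uv[:,1]-K[1,2])/K[1,1],np.ones(len(uv))]
    if "view" in im:
        V=np.asarray(im["view"]); return -V[:3,:3].T@V[:3,3], d@V[:3,:3]
    r=np.hypot(d[:,0],d[:,1]); s=np.where(r>1e-9,np.sin(r)/np.maximum(r,1e-9),1)
    d=np.c_[d[:,0]*s,d[:,1]*s,np.cos(r)]
    H=np.asarray(im["hand_eye"]); T=R.from_rotvec(obs["orientation"]).as_matrix()
    return T@H[:3,3]+obs["ee_pos"], d@(T@H[:3,:3]).T
def onplane(im,uv,z,obs=None):
    o,d=rays(im,uv,obs); return o+d*((z-o[2])/d[:,2])[:,None]
E
python3 - <<'E'
from h import *
im=ctrl.get_image("top")
for n,uv,z in [("slicer",(316,174),0),("mouth",(320,187),22),("seat",(261,198),10),("bow",(259,168),82),("cart0",(312,171),22),("cA",(234,247),0),("cB",(321,242),0)]:
    print(n,np.round(onplane(im,uv,z)[0]))
for n,p,z in [("loopA",(108,425),7),("endA",(180,525),7),("loopB",(373,525),7),("endB",(392,412),7),("loop3",(222,415),17),("loop0",(390,340),29),
  ("bottle",(220,240),0),("shaker",(120,305),0),("cup",(98,370),40),("cup2",(250,523),40),("counter",(322,553),10),("throat1",(345,325),90),("throat2",(410,300),90)]:
    print(n,np.round(onplane(im,(p[0]/2.7+180,p[1]/2.7+70),z)[0]))
o=ctrl.get_obs(); w=ctrl.get_image("wrist"); cv2.imwrite("pics/w0.png",w["pixels"])
print(np.round(w["camera_matrix"],1).tolist(),np.round(w["hand_eye"],3).tolist())
print(np.round(R.from_rotvec(o["orientation"]).as_matrix(),3).tolist())
E
```

```text
slicer [683. 110.   0.]
mouth [630. 101.  22.]
seat [609. 301.  10.]
bow [691. 294.  82.]
cart0 [688. 124.  22.]
cA [452. 397.   0.]
cB [448. 110.   0.]
loopA [519. 440.   7.]
endA [392. 356.   7.]
loopB [376. 125.   7.]
endB [511.  92.   7.]
loop3 [520. 299.  17.]
loop0 [597.  88.  29.]
bottle [751. 295.   0.]
shaker [673. 425.   0.]
cup [581. 443.  40.]
cup2 [386. 268.  40.]
counter [347. 188.  10.]
throat1 [604. 142.  90.]
throat2 [629.  64.  90.]
[[309.7, 0.0, 323.9], [0.0, 309.7, 198.0], [0.0, 0.0, 1.0]] [[-0.001, -0.97, -0.244, 65.764], [1.0, -0.002, 0.001, -1.333], [-0.001, -0.244, 0.97, -186.926], [0.0, 0.0, 0.0, 1.0]]
[[0.952, 0.306, -0.0], [0.306, -0.952, 0.0], [-0.0, -0.0, -1.0]]
```

>>> {"op": "apply_moves", "data": {"targets": [[1,[0,0,-1],[0,0,0]],[1,[0.74,-0.9,0],[0,0,0]],[1,[0.74,-0.9,0],[0,0,0]],[1,[0.74,-0.9,0],[0,0,0]],[1,[0.74,-0.9,0],[0,0,0]],[1,[0.74,-0.9,0],[0,0,0]],[1,[0.74,-0.9,0],[0,0,0]],[1,[0.74,-0.9,0],[0,0,0]]]}}

```text
t: 2.4
ee_pos: [341.9, -214.3, 248.7]
orientation: [3.103, 0.485, 0.001]
ft_force: [1.5, -0.8, 1.0]
width: 87.8
grasp_force: 0.0
```

>>> {"op": "apply_moves", "data": {"targets": [[1,[0.74,-0.9,0],[0,0,0]],[1,[0.74,-0.9,0],[0,0,0]],[1,[0.74,-0.9,0],[0,0,0]],[1,[0.74,-0.9,0],[0,0,0]],[1,[0.74,-0.9,0],[0,0,0]],[1,[0.74,-0.9,0],[0,0,0]],[1,[0,0,0],[0,0,0]],[1,[0,0,0],[0,0,0]]]}}

```text
t: 3.4
ee_pos: [469.7, 108.8, 248.1]
orientation: [3.103, 0.488, -0.001]
ft_force: [0.2, -0.9, -0.3]
width: 87.7
grasp_force: 0.0
```

```bash
python3 - <<'E'
from h import *
o=ctrl.get_obs(); w=ctrl.get_image("wrist"); cv2.imwrite("pics/w1.png",w["pixels"])
print({k:np.round(o[k],2).tolist() for k in("t","ee_pos","orientation","ft_force")})
for l in ("cartridge_1","slicer_mouth","carrier_seat","carrier_bow","slicer"):
  print(l,[(np.round(d["xy"]).tolist(),round(d["score"],2),np.round(onplane(w,d["xy"],{"slicer_mouth":22,"carrier_seat":10,"carrier_bow":82}.get(l,0),o)[0]).tolist()) for d in ctrl.pinpoint(l,"wrist")][:6],[(np.round(d["bbox"]).tolist(),round(d["score"],2)) for d in ctrl.masks_of(l,"wrist")][:6])
E
```

```text
{'t': 3.4, 'ee_pos': [469.66, 108.82, 248.14], 'orientation': [3.1, 0.49, -0.0], 'ft_force': [0.23, -0.89, -0.32]}
cartridge_1 [([228.0, 40.0], 0.84, [609.0, 299.0, 0.0]), ([322.0, 174.0], 0.83, [461.0, 109.0, 0.0]), ([143.0, 129.0], 0.74, [448.0, 401.0, 0.0]), ([368.0, 26.0], 0.7, [685.0, 113.0, 0.0])] [([342.0, 2.0, 393.0, 88.0], 0.9), ([189.0, 0.0, 257.0, 109.0], 0.72), ([284.0, 125.0, 369.0, 236.0], 0.59), ([120.0, 74.0, 172.0, 172.0], 0.59)]
slicer_mouth [] [([334.0, 0.0, 414.0, 65.0], 0.87), ([344.0, 2.0, 391.0, 88.0], 0.68)]
carrier_seat [([222.0, 42.0], 0.64, [602.0, 304.0, 10.0])] [([184.0, 0.0, 270.0, 95.0], 0.8)]
carrier_bow [([251.0, 225.0], 0.44, [387.0, 178.0, 82.0])] [([181.0, 0.0, 266.0, 98.0], 0.66)]
slicer [([368.0, 22.0], 0.69, [691.0, 116.0, 0.0])] [([182.0, 176.0, 221.0, 213.0], 0.75), ([334.0, 1.0, 418.0, 60.0], 0.7)]
```

View pics/w1.png

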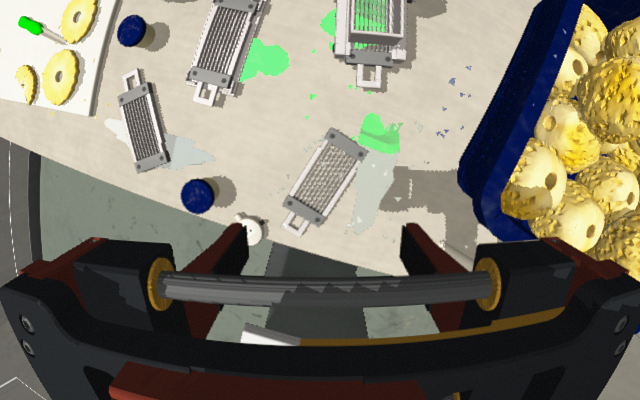

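Wrist view shows cartridge B at about (325,182), cartridge A at (143,128), the carrier cartridge at (225,45), and the slicer loop at (369,75). Going closer to the slicer loop.

>>> {"op": "apply_moves", "data": {"targets": [[1,[0.42,0.39,0.79],[0,0,0]],[1,[0.42,0.39,0.79],[0,0,0]],[1,[0.42,0.39,0.79],[0,0,0]],[1,[0,0,0],[0,0,0]],[1,[0,0,0],[0,0,0]]]}}

```text
t: 4.58
ee_pos: [547.8, 72.8, 130.5]
orientation: [-3.104, -0.486, 0.0]
ft_force: [0.5, 0.1, 0.3]
width: 87.7
grasp_force: 0.0
```

```bash
cat >> h.py <<'E'
def project(im,P,obs):
    P=np.atleast_2d(P); H=np.asarray(im["hand_eye"]); T=R.from_rotvec(obs["orientation"]).as_matrix()
    c=((P-obs["ee_pos"])@T-H[:3,3])@H[:3,:3]
    K=im["camera_matrix"]; r=np.hypot(c[:,0],c[:,1]); th=np.arctan2(r,c[:,2]); s=th/np.maximum(r,1e-9)
    return np.c_[K[0,0]*c[:,0]*s+K[0,2],K[1,1]*c[:,1]*s+K[1,2]]
def box(x0,x1,y,z0,z1):
    return np.array([[a,b,c] for a in(x0,x1) for b in(-y,y) for c in(z0,z1)],float)
def model(im,obs,p,z,up=4,x1=65):
    m=np.zeros((400*up,640*up),np.uint8); c,s=np.cos(p[2]),np.sin(p[2]); A=np.array([[c,-s,0],[s,c,0],[0,0,1]])
    for b in (box(-65,x1,31,0,14),box(-95,-60,16,3,11)):
        q=project(im,b@A.T+[p[0],p[1],z],obs)
        cv2.fillConvexPoly(m,cv2.convexHull(np.round((q+.5)*up*16-8).astype(np.int32)),1,shift=4)
    return m
def fit(im,obs,region,p0,z,up=4,x1=65):
    from scipy.optimize import minimize
    cs,_=cv2.findContours(region.astype(np.uint8),cv2.RETR_EXTERNAL,cv2.CHAIN_APPROX_NONE)
    g=cv2.drawContours(np.zeros((400,640),np.uint8),[max(cs,key=cv2.contourArea)],-1,1,-1)
    g=cv2.resize(g,None,fx=up,fy=up,interpolation=cv2.INTER_NEAREST)
    def f(v):
        m=model(im,obs,(v[0],v[1],v[2]/60),z,up,x1); return 1-(m&g).sum()/(m|g).sum()
    best=None
    r=minimize(f,[p0[0],p0[1],p0[2]*60],method="Nelder-Mead",options=dict(initial_simplex=np.array([p0[0],p0[1],p0[2]*60])+np.array([[0,0,0],[9,0,0],[0,9,0],[0,0,9]]),xatol=.05,fatol=1e-5))
    return np.array([r.x[0],r.x[1],r.x[2]/60]),1-r.fun
E
python3 - <<'E'
from h import *
o=ctrl.get_obs(); w=ctrl.get_image("wrist"); cv2.imwrite("pics/w2.png",w["pixels"])
print({k:np.round(o[k],2).tolist() for k in("t","ee_pos","orientation","ft_force")})
for l,z in (("cartridge_1",0),("slicer_mouth",22),("slicer",0)):
  print(l,[(np.round(d["xy"]).tolist(),round(d["score"],2),np.round(onplane(w,d["xy"],z,o)[0]).tolist()) for d in ctrl.pinpoint(l,"wrist")][:6])
  M=ctrl.masks_of(l,"wrist"); print([(np.round(d["bbox"]).tolist(),round(d["score"],2)) for d in M][:6])
a=w["pixels"][:260,150:550]; cv2.imwrite("pics/w2c.png",cv2.resize(a,None,fx=2,fy=2,interpolation=cv2.INTER_CUBIC))
E
```

```text
{'t': 4.58, 'ee_pos': [547.81, 72.81, 130.55], 'orientation': [-3.1, -0.49, 0.0], 'ft_force': [0.48, 0.13, 0.29]}
cartridge_1 [([324.0, 43.0], 0.88, [688.0, 119.0, 0.0]), ([143.0, 76.0], 0.66, [608.0, 309.0, 0.0]), ([272.0, 250.0], 0.61, [459.0, 107.0, 0.0])]
[([288.0, 2.0, 358.0, 139.0], 0.96), ([227.0, 191.0, 328.0, 318.0], 0.88), ([43.0, 117.0, 103.0, 235.0], 0.74), ([103.0, 18.0, 180.0, 167.0], 0.63), ([34.0, 54.0, 80.0, 90.0], 0.48)]
slicer_mouth []
[([262.0, 0.0, 396.0, 102.0], 0.77)]
slicer []
[([32.0, 55.0, 78.0, 89.0], 0.24)]
```

View pics/w2c.png

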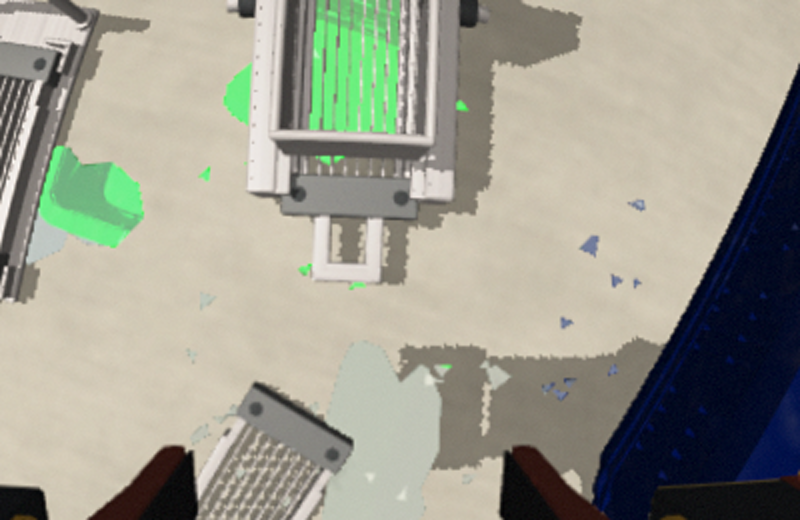

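```bash
python3 - <<'E'
from h import *
o=ctrl.get_obs(); w=ctrl.get_image("wrist")
g=lambda x,y,z: np.round(onplane(w,(x/2+150-.25,y/2-.25),z,o)[0],1)
for n,x,y,z in [("loopL",313,280,33),("loopR",381,281,33),("frL",281,214,36),("frR",415,218,36),("blkL",287,176,36),("blkR",417,182,36),("mouthL",249,194,36),("mouthR",453,201,36)]: print(n,g(x,y,z))
print("cam",np.round(rays(w,(320,200),o)[0]))
M=[d for d in ctrl.masks_of("cartridge_0","wrist") if 250<np.mean(d["bbox"][::2])<370 and d["bbox"][1]<20]
reg=M[0]["region"].copy(); reg[:int(88)]=False   # frame front + loop
ys,xs=np.where(reg); P=onplane(w,np.c_[xs,ys],33,o); a=np.radians(19)
for lo,hi in ((90,105),(112,138)):
  s=(ys>=lo)&(ys<=hi); ax=[(xs[ys==r].min(),xs[ys==r].max()) for r in range(lo,hi,3)]; print(ax)
print(ys.max())
E
```

```text
loopL [589.9 104.4  33. ]
loopR [599.   74.6  33. ]
frL [614.7 127.2  36. ]
frR [631.3  69.1  36. ]
blkL [632.1 129.9  36. ]
blkR [647.4  73.3  36. ]
mouthL [619.4 144.   36. ]
mouthR [644.5  55.1  36. ]
cam [610.  94. 318.]
[(np.int64(295), np.int64(354)), (np.int64(295), np.int64(354)), (np.int64(295), np.int64(354)), (np.int64(291), np.int64(354)), (np.int64(290), np.int64(358))]
[(np.int64(306), np.int64(340)), (np.int64(306), np.int64(340)), (np.int64(306), np.int64(340)), (np.int64(306), np.int64(340)), (np.int64(306), np.int64(340)), (np.int64(306), np.int64(340)), (np.int64(306), np.int64(340)), (np.int64(306), np.int64(340)), (np.int64(306), np.int64(340))]
141
```

>>> {"op": "apply_moves", "data": {"targets": [[1,[0.6,-0.01,0.5],[0,0,0.0144]],[1,[0.61,-0.02,0.5],[0,0,0]],[1,[0,0,0.7],[0,0,0]],[1,[0,0,0.5],[0,0,0]],[1,[0,0,0.21],[0,0,0]],[1,[0,0,0],[0,0,0]],[-1,[0,0,0],[0,0,0]],[-1,[0,0,0],[0,0,0]]]}}

```text
t: 6.02
ee_pos: [606.3, 92.0, 10.6]
orientation: [3.109, 0.451, 0.003]
ft_force: [-0.0, -0.8, 0.9]
width: 71.0
grasp_force: 0.0
```

>>> {"op": "apply_moves", "data": {"targets": [[-1,[0,0,0],[0,0,0]],[-1,[0,0,0],[0,0,0]],[-1,[0,0,0],[0,0,0]]]}}

```text
t: 6.4
ee_pos: [605.5, 91.9, 9.5]
orientation: [3.109, 0.451, 0.0]
ft_force: [-0.3, 0.2, -1.0]
width: 41.2
grasp_force: 0.0
```

>>> {"op": "apply_moves", "data": {"targets": [[-1,[0,0,0],[0,0,0]],[-1,[0,0,0],[0,0,0]],[-1,[0,0,0],[0,0,0]],[-1,[-0.06,0,0],[0,0,0]],[-1,[-0.06,0,0],[0,0,0]]]}}

```text
t: 7.02
ee_pos: [599.4, 90.1, 9.3]
orientation: [-3.109, -0.451, 0.0]
ft_force: [0.9, -0.5, 0.1]
width: 0.6
grasp_force: 0.0
```

```bash
python3 - <<'E'
from h import *
o=ctrl.get_obs(); w=ctrl.get_image("wrist"); s=ctrl.get_image("scene")
print({k:np.round(o[k],2).tolist() for k in("t","ee_pos","ft_force","width")})
a=cv2.resize(w["pixels"][:,170:490],None,fx=1.25,fy=1.25); b=cv2.resize(s["pixels"][120:245,230:355],(500,500),interpolation=cv2.INTER_CUBIC)[:, :400]
cv2.imwrite("pics/w3.png",np.hstack([a,b]))
E
```

```text
{'t': 7.02, 'ee_pos': [599.37, 90.1, 9.33], 'ft_force': [0.85, -0.54, 0.07], 'width': 0.56}
```

View pics/w3.png

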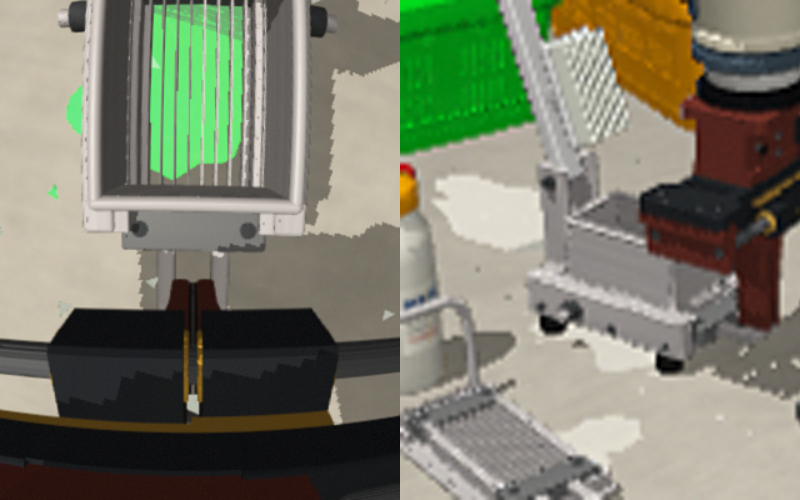

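```bash
python3 - <<'E'
from h import *
s=ctrl.get_image("scene"); V=np.array(s["view"]);K=np.array(s["camera_matrix"])
def pr(p):
    c=V[:3,:3]@np.array(p)+V[:3,3]; q=K@c/c[2]; return np.round(q[:2],1),np.round((q[:2]-[180,70])*2.4)
for n,p in (("tcp",(599.4,90,9.3)),("loopL",(589.9,104.4,33)),("loopR",(599,74.6,33)),("frL",(614.7,127.2,36)),("frR",(631.3,69.1,36)),("loopL25",(589.9,104.4,25)),("loopR25",(599,74.6,25))): print(n,*pr(p))
a=cv2.imread("pics/scene0.png")[170:220,270:340]; b=s["pixels"][170:220,270:340]
cv2.imwrite("pics/s4.png",np.vstack([cv2.resize(x,None,fx=6,fy=6,interpolation=cv2.INTER_CUBIC) for x in(a,b)]))
E
```

```text
tcp [319.7 208.1] [335. 331.]
loopL [317.8 203.6] [331. 321.]
loopR [323.8 199. ] [345. 310.]
frL [305.7 202. ] [302. 317.]
frR [317.9 193.5] [331. 297.]
loopL25 [317.8 206.1] [331. 327.]
loopR25 [323.8 201.5] [345. 316.]
```

View pics/s4.png

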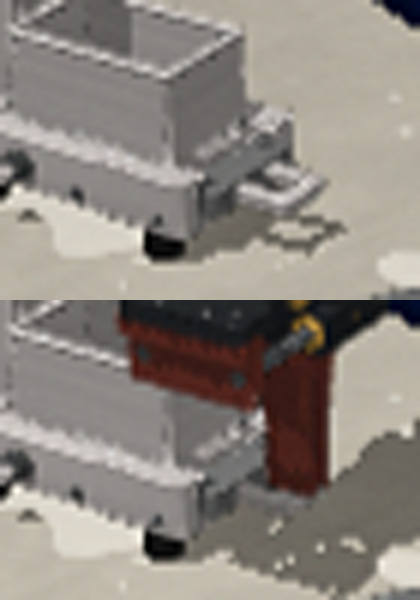

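The fingertips stand about 23 mm behind the stated TCP: the wrist and scene views agree, and the tips ended just on top of the loop. I'll reopen, go lower in small steps and watch the force.

>>> {"op": "apply_moves", "data": {"targets": [[0.3,[0.12,0,-0.1],[0,0,0]],[0.3,[0,0,0],[0,0,0]],[0.3,[0,0,0],[0,0,0]],[0.3,[0,0,0],[0,0,0]],[0.3,[0,0,0],[0,0,0]],[0.3,[0,0,0.1],[0,0,0]],[0.3,[0,0,0.08],[0,0,0]],[0.3,[0,0,0.06],[0,0,0]]]}}

```text
t: 8.18
ee_pos: [605.2, 91.9, 1.9]
orientation: [3.109, 0.451, -0.001]
ft_force: [0.1, 0.8, -0.1]
width: 57.0
grasp_force: 0.0
```

>>> {"op": "apply_moves", "data": {"targets": [[0.3,[0,0,0.06],[0,0,0]],[0.3,[0,0,0],[0,0,0]]]}}

```text
t: 8.43
ee_pos: [605.2, 91.9, -1.0]
orientation: [-3.109, -0.451, 0.001]
ft_force: [-0.5, 0.3, 0.3]
width: 56.9
grasp_force: 0.0
```

>>> {"op": "apply_moves", "data": {"targets": [[0.3,[0,0,0.06],[0,0,0]],[0.3,[0,0,0.06],[0,0,0]],[-1,[0,0,0],[0,0,0]],[-1,[0,0,0],[0,0,0]],[-1,[0,0,0],[0,0,0]],[-1,[0,0,0],[0,0,0]]]}}

```text
t: 9.18
ee_pos: [605.5, 91.8, -6.5]
orientation: [3.109, 0.451, 0.0]
ft_force: [0.0, -0.8, 0.3]
width: 31.7
grasp_force: 29.9
```

>>> {"op": "apply_moves", "data": {"targets": [[-1,[-0.05,0,0],[0,0,0]],[-1,[-0.05,0,0],[0,0,0]],[-1,[-0.08,0,0],[0,0,0]],[-1,[-0.12,0,0],[0,0,0]]]}}

```text
t: 9.68
ee_pos: [591.4, 87.7, -6.5]
orientation: [-3.109, -0.451, -0.002]
ft_force: [2.8, 1.1, -1.7]
width: 31.7
grasp_force: 29.9
```

>>> {"op": "apply_moves", "data": {"targets": [[-1,[-0.24,0,0],[0,0,0]],[-1,[-0.28,0,0],[0,0,0]],[-1,[-0.3,0,0],[0,0,0]],[-1,[-0.3,0,0],[0,0,0]],[-1,[-0.18,0,0],[0,0,0]],[-1,[-0.1,0,0],[0,0,0]],[-1,[0,0,0],[0,0,0]]]}}

```text
t: 10.55
ee_pos: [523.4, 67.6, -6.7]
orientation: [-3.109, -0.451, 0.002]
ft_force: [-0.0, 0.5, -0.9]
width: 31.8
grasp_force: 29.9
```

```bash
python3 - <<'E'
from h import *
o=ctrl.get_obs(); w=ctrl.get_image("wrist")
print({k:np.round(o[k],2).tolist() for k in("t","ee_pos","ft_force","width","orientation")})
cv2.imwrite("pics/w5.png",cv2.resize(w["pixels"][:300,150:550],None,fx=2,fy=2,interpolation=cv2.INTER_CUBIC))
E
```

```text
{'t': 10.55, 'ee_pos': [523.38, 67.6, -6.7], 'ft_force': [-0.01, 0.53, -0.89], 'width': 31.84, 'orientation': [-3.11, -0.45, 0.0]}
```

View pics/w5.png

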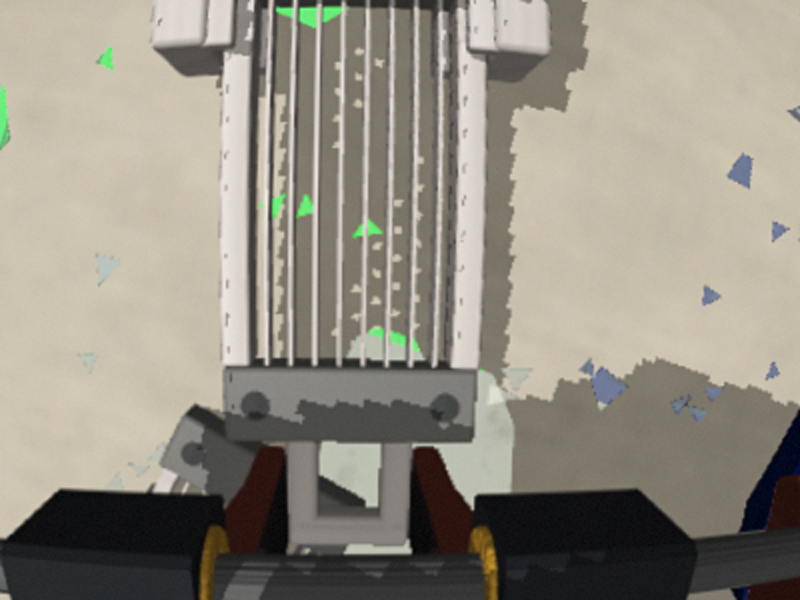

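Pulled 85 mm out, still carried in the way and aligned with the tool (frame end at crop (349,440)). I'll regrip it across the rails near the middle.

>>> {"op": "apply_moves", "data": {"targets": [[1,[0,0,0],[0,0,0]],[1,[0,0,0],[0,0,0]],[1,[0,0,0],[0,0,0]],[1,[0,0,0],[0,0,0]],[1,[0,0,0],[0,0,0]],[1,[0,0,0],[0,0,0]],[1,[0.4,0,0],[0,0,0]],[1,[0.7,0,-0.06],[0,0,0]]]}}

```text
t: 11.6
ee_pos: [575.9, 83.2, -3.9]
orientation: [-3.109, -0.451, 0.003]
ft_force: [-0.2, -0.5, 0.4]
width: 87.5
grasp_force: 0.0
```

>>> {"op": "apply_moves", "data": {"targets": [[1,[0.36,0,-0.07],[0,0,0]],[1,[0.1,0,0],[0,0,0]],[-1,[0,0,0],[0,0,0]],[-1,[0,0,0],[0,0,0]],[-1,[0,0,0],[0,0,0]],[-1,[0,0,0],[0,0,0]],[-1,[0,0,0],[0,0,0]]]}}

```text
t: 12.48
ee_pos: [597.9, 89.6, -0.3]
orientation: [3.109, 0.451, -0.002]
ft_force: [-2.3, -1.6, -0.2]
width: 61.7
grasp_force: 29.9
```

```bash
python3 - <<'E'
from h import *
o=ctrl.get_obs(); w=ctrl.get_image("wrist"); s=ctrl.get_image("scene")
print({k:np.round(o[k],2).tolist() for k in("t","ee_pos","ft_force","width","orientation","grasp_force")})
cv2.imwrite("pics/w6.png",np.hstack([cv2.resize(w["pixels"][:,170:490],(400,500)),cv2.resize(s["pixels"][130:230,260:340],(400,500),interpolation=cv2.INTER_CUBIC)]))
E
```

```text
{'t': 12.48, 'ee_pos': [597.95, 89.64, -0.31], 'ft_force': [-2.33, -1.59, -0.2], 'width': 61.74, 'orientation': [3.11, 0.45, -0.0], 'grasp_force': 29.88}
```

View pics/w6.png

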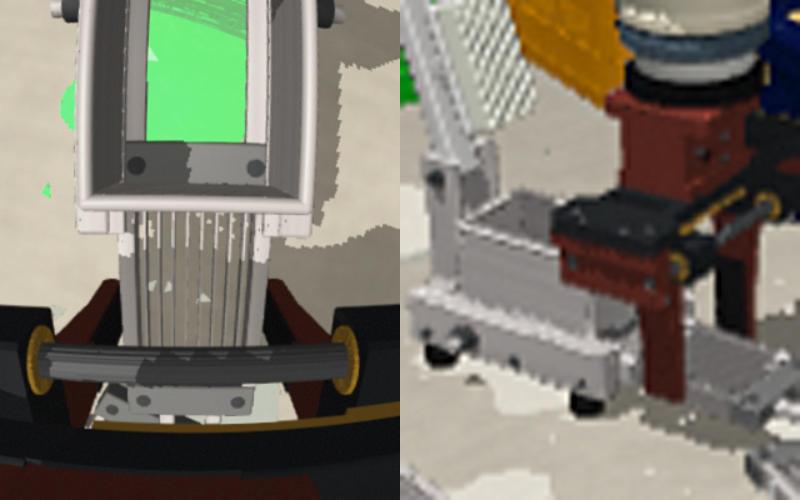

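>>> {"op": "apply_moves", "data": {"targets": [[-1,[-0.14,0,0],[0,0,0]],[-1,[-0.3,0,0],[0,0,0]],[-1,[-0.3,0,0],[0,0,0]],[-1,[-0.16,0,0],[0,0,0]],[-1,[0,0,-0.4],[0,0,0]],[-1,[0,-0.7,-0.8],[0,0,0]],[-1,[0,-0.7,-0.8],[0,0,0]],[-1,[0,-0.68,0],[0,0,0.08]]]}}

```text
t: 13.58
ee_pos: [529.1, 178.9, 104.9]
orientation: [-3.13, -0.25, -0.013]
ft_force: [0.6, -0.3, -2.8]
width: 61.6
grasp_force: 29.9
```

>>> {"op": "apply_moves", "data": {"targets": [[-1,[0,0,0],[0,0,0.08]],[-1,[0,0,0],[0,0,0.08]],[-1,[0,0,0],[0,0,0]],[-1,[0,0,0],[0,0,0]]]}}

```text
t: 14.08
ee_pos: [526.5, 176.9, 100.7]
orientation: [-3.138, 0.136, -0.002]
ft_force: [0.1, 0.3, -1.4]
width: 62.2
grasp_force: 29.9
```

```bash
cat > look.py <<'E'
from h import *
def show(name,crop=None,f=1):
    o=ctrl.get_obs(); w=ctrl.get_image("wrist"); cv2.imwrite(f"pics/{name}.png",w["pixels"])
    print({k:np.round(o[k],3).tolist() for k in("t","ee_pos","ft_force","width","orientation","grasp_force")})
    return o,w
def carts(o,w,guesses):
    M=ctrl.masks_of("cartridge_1","wrist")
    print([(np.round(d["bbox"]).tolist(),round(d["score"],2)) for d in M])
    for n,(p,z) in guesses.items():
        c=project(w,np.array([[p[0],p[1],z+7]]),o)[0]
        best=None
        for d in M:
            b=d["bbox"]
            if b[0]-5<c[0]<b[2]+5 and b[1]-5<c[1]<b[3]+5:
                r=fit(w,o,d["region"],p,z)
                if best is None or r[1]>best[1]: best=r
        if best: print(n,np.round(best[0][:2],1),"yaw",np.round(np.degrees(best[0][2]),2),"iou",round(best[1],3))
E
python3 - <<'E'
from look import *
o,w=show("w7"); r=np.radians
carts(o,w,{"c3":((609,301,r(-5)),10),"A":((452,397,r(-146)),0),"B":((448,110,r(-14)),0)})
E
```

```text
{'t': 14.075, 'ee_pos': [526.534, 176.912, 100.696], 'ft_force': [0.075, 0.289, -1.425], 'width': 62.176, 'orientation': [-3.138, 0.136, -0.002], 'grasp_force': 29.883}
[([259.0, 113.0, 387.0, 339.0], 0.91), ([152.0, 50.0, 225.0, 226.0], 0.84), ([87.0, 206.0, 142.0, 257.0], 0.68), ([371.0, 185.0, 449.0, 328.0], 0.57)]
c3 [604.4 301.8] yaw -0.33 iou 0.958
B [461.2  87.3] yaw 3.41 iou 0.368
```

View pics/w7.png

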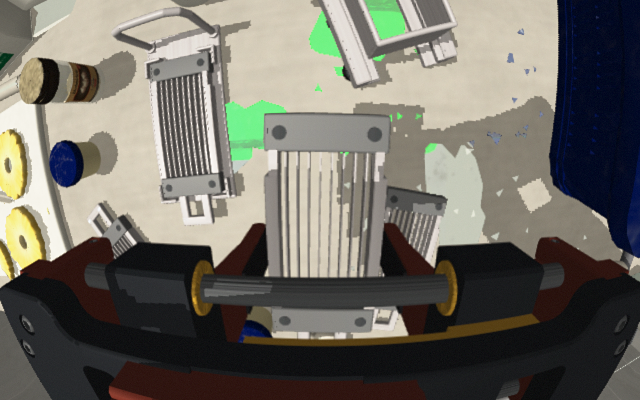

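Wrist view shows the carrier cartridge at cols 150-220, rows 65-225, and the held one at cols 265-389 with its front edge at row 114, centred in the jaws. I'll refine the carrier cartridge's pose from its grey end blocks in a rectified view.

```bash
cat >> look.py <<'E'
def ortho(pix,w,o,c,yaw,z,half=(125,70),s=2):
    """top-down picture on plane z: rows = +x (up), cols = -y (right) of frame c,yaw ; s px/mm"""
    xs=np.arange(half[0],-half[0],-1/s); ys=np.arange(half[1],-half[1],-1/s)
    X,Y=np.meshgrid(xs,ys,indexing="ij"); a,b=np.cos(yaw),np.sin(yaw)
    P=np.c_[(c[0]+a*X-b*Y).ravel(),(c[1]+b*X+a*Y).ravel(),np.full(X.size,z)]
    q=project(w,P,o).astype(np.float32).reshape(*X.shape,2)
    return cv2.remap(pix,q[...,0],q[...,1],cv2.INTER_LINEAR)
def blocks(img,half=(125,70),s=2,lo=70,hi=150,sat=14,amin=250):
    i=img.astype(int); sp=i.max(2)-i.min(2); g=i.mean(2)
    m=((g>lo)&(g<hi)&(sp<sat)).astype(np.uint8); m=cv2.morphologyEx(cv2.morphologyEx(m,cv2.MORPH_CLOSE,np.ones((9,9))),cv2.MORPH_OPEN,np.ones((15,15)))
    n,L,st,ce=cv2.connectedComponentsWithStats(m)
    for k in range(1,n):
        if st[k,4]<amin*s*s: continue
        cs,_=cv2.findContours((L==k).astype(np.uint8),cv2.RETR_EXTERNAL,cv2.CHAIN_APPROX_NONE)
        (cx,cy),(a,b),t=cv2.minAreaRect(cs[0]); 
        if a<b: a,b,t=b,a,t-90
        print("  block x %.1f y %.1f  size %.1f x %.1f  tilt %.1f"%(half[0]-cy/s,half[1]-cx/s,a/s,b/s,-t))
E
python3 - <<'E'
from look import *
w=ctrl.get_image("wrist"); r=np.radians
sets={"w7":dict(ee_pos=np.array([526.534,176.912,100.696]),orientation=np.array([-3.138,.136,-.002])),
"w2":dict(ee_pos=np.array([547.81,72.81,130.55]),orientation=np.array([-3.104,-.486,0]))}
for n,o in sets.items():
    p=cv2.imread(f"pics/{n}.png"); im=ortho(p,w,o,(609,301),r(-3),24); cv2.imwrite(f"pics/o{n}.png",im)
    print(n); blocks(im)
    i=im.astype(int); print([(int(v),int(q)) for v,q in zip(i[::12,140].mean(1),np.ptp(i[::12,140],axis=1))])
E
```

```text
w7
  block x -4.4 y -6.5  size 135.0 x 78.4  tilt -87.3
[(0, 0), (17, 2), (127, 17), (149, 12), (169, 25), (194, 28), (195, 27), (151, 15), (182, 13), (221, 12), (223, 12), (135, 7), (146, 7), (150, 8), (72, 3), (71, 5), (69, 6), (77, 5), (90, 6), (110, 9), (98, 8), (127, 10), (161, 13), (147, 13), (199, 14), (189, 12), (208, 12), (192, 12), (145, 10), (144, 9), (162, 9), (159, 8), (159, 7), (92, 8), (111, 15), (94, 10), (210, 14), (227, 10), (201, 28), (204, 28), (200, 29), (19, 1)]
w2
  block x 82.3 y -32.2  size 30.1 x 12.8  tilt -15.3
  block x -4.5 y -9.2  size 137.9 x 82.0  tilt -87.0
[(0, 0), (0, 0), (0, 0), (0, 0), (0, 0), (0, 0), (0, 0), (145, 11), (214, 14), (215, 14), (216, 14), (139, 7), (141, 7), (144, 9), (96, 5), (100, 9), (98, 7), (128, 10), (155, 12), (150, 12), (124, 10), (130, 10), (144, 13), (167, 14), (126, 11), (139, 12), (94, 6), (92, 7), (81, 6), (89, 8), (150, 7), (146, 6), (145, 8), (70, 7), (74, 5), (82, 7), (193, 14), (215, 13), (196, 28), (195, 27), (193, 28), (194, 27)]
```

```bash
python3 - <<'E'
from look import *
for n in ("w7","w2"):
    im=cv2.GaussianBlur(cv2.imread(f"pics/o{n}.png"),(3,3),0).astype(int).mean(2)
    X=lambda r:125-r/2; Y=lambda c:70-c/2
    m=((im>120)&(im<168)).astype(np.uint8); m=cv2.morphologyEx(m,cv2.MORPH_OPEN,np.ones((11,11)))
    k,L,st,ce=cv2.connectedComponentsWithStats(m); print(n)
    for j in range(1,k):
        if st[j,4]<700: continue
        cs,_=cv2.findContours((L==j).astype(np.uint8),cv2.RETR_EXTERNAL,cv2.CHAIN_APPROX_NONE); (cx,cy),(a,b),t=cv2.minAreaRect(cs[0])
        if a<b:a,b,t=b,a,t-90
        print("  blk x %.1f y %.1f size %.1fx%.1f tilt %.1f"%(X(cy),Y(cx),a/2,b/2,-t))
    for x in (60,55,-56,-61):
        row=im[int((125-x)*2)]; print(x," ".join(str(int(v)) for v in row[40:260:4]))
E
```

```text
w7
  blk x 79.1 y -55.6 size 26.7x9.5 tilt 6.0
  blk x 63.0 y 60.8 size 18.5x12.0 tilt -0.0
  blk x 50.8 y 0.1 size 46.1x18.1 tilt 1.1
  blk x -20.8 y -57.2 size 34.5x24.5 tilt -90.0
  blk x -29.2 y -41.0 size 45.7x6.0 tilt -88.3
  blk x -69.1 y -3.6 size 59.3x35.3 tilt 2.0
  blk x -82.2 y -31.5 size 17.5x12.0 tilt -90.0
60 121 184 198 197 198 197 205 162 100 105 101 98 98 89 86 86 87 119 131 164 191 197 195 190 195 181 170 172 168 177 164 147 156 158 160 150 134 125 133 129 102 193 174 73 110 121 102 123 123 124 155 202 200 199 200
55 131 167 197 198 199 199 206 171 75 95 117 141 141 142 143 142 142 142 143 143 143 143 143 143 143 144 144 144 144 143 144 144 144 143 144 120 105 131 145 141 69 104 178 85 103 123 101 121 122 122 144 201 201 202 201
-56 202 203 203 202 202 201 200 200 200 201 202 184 147 162 163 162 162 162 163 162 161 162 162 163 163 163 163 163 163 163 163 163 163 163 162 164 162 149 132 151 163 158 80 41 110 191 74 112 121 104 124 125 123 137 201
-61 201 201 200 199 199 198 197 197 199 206 150 97 136 132 91 88 88 136 160 160 161 159 160 160 160 159 161 160 161 161 1
[... 485 characters left out ...]
116 188 148 67 69 117 104 82 116 118 117 118 157 194
55 112 113 131 176 191 190 193 203 132 83 126 136 135 135 135 136 136 136 137 138 139 139 139 139 138 140 140 140 139 140 140 141 141 142 142 130 110 123 143 142 86 43 158 172 72 65 115 109 84 114 116 116 116 151 195
-56 195 194 193 195 194 194 193 193 192 192 192 183 149 144 145 144 144 146 146 147 146 147 147 148 148 149 149 150 149 149 151 150 152 152 152 153 153 144 121 122 153 155 97 42 42 155 167 69 70 119 107 88 117 119 120
-61 195 195 194 193 193 193 194 194 193 192 181 141 126 129 88 78 78 112 142 144 144 145 146 145 146 146 146 147 148 146 147 149 149 149 149 150 140 97 81 83 129 150 107 46 40 139 186 80 66 109 112 88 113 120 121
```

>>> {"op": "apply_moves", "data": {"targets": [[-1,[-0.47,-0.81,-0.6],[0,0,0]],[-1,[-0.47,-0.81,-0.6],[0,0,0]],[-1,[-0.47,-0.81,-0.6],[0,0,0]],[-1,[0,0,0],[0,0,-0.039]],[-1,[0,0,0],[0,0,0]],[-1,[0,0,0],[0,0,0]]]}}

```text
t: 14.98
ee_pos: [466.4, 303.5, 189.4]
orientation: [3.141, -0.046, -0.001]
ft_force: [0.0, 0.1, -0.9]
width: 62.0
grasp_force: 29.9
```

```bash
cat >> look.py <<'E'
from scipy.ndimage import map_coordinates
def edges(img,half=(125,70),s=2,xs=((45,63),(-63,-48)),ys=(-22,22)):
    """block outline by strongest gradients: returns lateral edges near +-31 and end edges near +-65, per scan line"""
    g=cv2.GaussianBlur(img,(5,5),0).astype(float).mean(2)
    return g
E
python3 - <<'E'
from look import *
o,w=show("w8"); r=np.radians
carts(o,w,{"c3":((604.5,300.5,r(-1.5)),10),"A":((452,397,r(-146)),0)})
im=ortho(w["pixels"],w,o,(604.5,300.5),r(-1.5),24); cv2.imwrite("pics/ow8.png",im)
g=cv2.GaussianBlur(im,(3,3),0).astype(int).mean(2)
for lo,hi in((125,168),(115,160),(130,175)):
    m=((g>lo)&(g<hi)).astype(np.uint8); m=cv2.morphologyEx(m,cv2.MORPH_OPEN,np.ones((11,11)))
    k,L,st,ce=cv2.connectedComponentsWithStats(m)
    for j in range(1,k):
        if st[j,4]<900: continue
        cs,_=cv2.findContours((L==j).astype(np.uint8),cv2.RETR_EXTERNAL,cv2.CHAIN_APPROX_NONE); (cx,cy),(a,b),t=cv2.minAreaRect(cs[0])
        if a<b:a,b,t=b,a,t-90
        print("  blk x %.1f y %.1f size %.1fx%.1f tilt %.1f"%(125-cy/2,70-cx/2,a/2,b/2,-t))
for x in (62,58,54,50,46,0,-48,-52,-56,-60): print(x," ".join(str(int(v)) for v in g[int((125-x)*2)][60:224:4]))
for y in (25,15,0,-15,-25): print("y",y," ".join(str(int(v)) for v in g[:,int((70-y)*2)][100:150:3]),"|"," ".join(str(int(v)) for v in g[:,int((70-y)*2)][350:400:3]))
E
```

```text
{'t': 14.975, 'ee_pos': [466.421, 303.477, 189.373], 'ft_force': [0.033, 0.067, -0.874], 'width': 62.048, 'orientation': [3.141, -0.046, -0.001], 'grasp_force': 29.883}
[([261.0, 113.0, 390.0, 338.0], 0.88), ([293.0, 6.0, 350.0, 114.0], 0.81), ([440.0, 126.0, 509.0, 245.0], 0.63), ([195.0, 124.0, 297.0, 230.0], 0.56), ([572.0, 200.0, 639.0, 248.0], 0.24)]
c3 [606.4 300. ] yaw -0.5 iou 0.844
A [453.  400.8] yaw -148.89 iou 0.7
  blk x 55.5 y 0.2 size 39.5x17.0 tilt -0.0
  blk x -20.8 y -50.8 size 63.5x37.5 tilt 90.0
  blk x -54.2 y -0.8 size 41.5x13.5 tilt -0.0
  blk x -85.0 y 0.2 size 140.3x40.5 tilt -1.3
  blk x 55.1 y -0.1 size 42.6x17.2 tilt 1.4
  blk x -10.4 y -42.8 size 83.1x22.0 tilt -89.0
  blk x -4.0 y -60.8 size 24.0x17.5 tilt -90.0
  blk x -38.9 y -12.1 size 76.4x47.0 tilt 46.5
  blk x -85.9 y -0.1 size 139.7x43.1 tilt -1.4
  blk x 55.7 y 0.5 size 38.4x16.8 tilt 1.5
  blk x -8.0 y 15.0 size 68.0x13.0 tilt -90.0
  blk x -20.5 y -50.7 size 63.0x37.5 tilt -90.0
  blk x -23.2 y -21.2 size 44.5x7.5 tilt -90.0
  blk x -54.5 y -0.5 size 40.0x13.0 tilt -0.0
  blk x -85.0 y 0.2 size
[... 1657 characters left out ...]
184 131 119
y 25 18 203 218 218 206 198 151 97 122 135 134 119 91 80 79 93 124 | 144 145 137 116 106 119 137 135 94 109 137 148 146 146 147 148 147
y 15 6 177 219 220 221 220 221 196 146 132 134 134 136 136 135 137 138 | 144 142 143 144 143 144 145 138 93 105 133 146 145 146 145 145 145
y 0 0 152 219 219 219 219 219 185 143 134 133 133 135 135 136 136 136 | 140 141 140 141 141 141 142 138 102 98 126 142 143 143 143 143 143
y -15 0 158 218 219 219 217 214 170 135 134 133 135 134 133 135 135 136 | 140 140 139 140 138 139 139 138 113 89 116 136 141 141 141 140 141
y -25 9 180 214 210 198 174 111 99 127 134 130 105 79 73 82 104 132 | 137 126 92 76 73 78 107 132 124 91 108 133 140 139 140 140 139
```

```bash
cat >> look.py <<'E'
def pin(g,x,y,half,s,win=7):
    """sub-pixel dark blob near (x,y) in an ortho grey picture"""
    r0,c0=(half[0]-x)*s,(half[1]-y)*s
    for it in range(4):
        n=int((win if it<2 else 5)*s); r1,c1=int(round(r0)),int(round(c0))
        p=g[max(r1-n,0):r1+n+1,max(c1-n,0):c1+n+1]; 
        if p.size<20: return None
        wt=np.clip(np.percentile(p,75)*.8-p,0,None)
        if wt.sum()<1: return None
        rr,cc=np.mgrid[max(r1-n,0):max(r1-n,0)+p.shape[0],max(c1-n,0):max(c1-n,0)+p.shape[1]]
        r0,c0=(rr*wt).sum()/wt.sum(),(cc*wt).sum()/wt.sum()
    return np.array([half[0]-r0/s,half[1]-c0/s])
def pins(pix,w,o,p,ztop,want=(0,1,2,3),Q=55.3,half=(80,45),s=3,win=7):
    """refine cartridge pose p=(x,y,yaw) from its 4 pins on the plane ztop"""
    T=np.array([[Q,23],[Q,-23],[-Q,23],[-Q,-23]]); p=np.array(p,float)
    for k in range(3):
        g=cv2.GaussianBlur(ortho(pix,w,o,p[:2],p[2],ztop,half,s),(5,5),0).astype(float).mean(2)
        m=[pin(g,*T[i],half,s,win if k==0 else 5) for i in want]; ok=[i for i in range(len(want)) if m[i] is not None]
        A=T[[want[i] for i in ok]]; B=np.array([m[i] for i in ok])
        a,b=A-A.mean(0),B-B.mean(0); th=np.arctan2((a[:,0]*b[:,1]-a[:,1]*b[:,0]).sum(),(a*b).sum())
        c,s_=np.cos(th),np.sin(th); t=B.mean(0)-np.array([[c,-s_],[s_,c]])@A.mean(0)
        C,S=np.cos(p[2]),np.sin(p[2]); res=B-(A@np.array([[c,s_],[-s_,c]])+t)
        p[:2]+=np.array([C*t[0]-S*t[1],S*t[0]+C*t[1]]); p[2]+=th
    return p,np.round(B,1).tolist(),round(float(np.abs(res).max()),2)
def yaw(o):
    T=R.from_rotvec(o["orientation"]).as_matrix(); return np.arctan2(T[1,0],T[0,0])
def held(pix,w,o,off=5,tz=-36):
    """held cartridge in the tool frame from the two front pins: x of centre, y, yaw relative, for plane tool z = tz"""
    T=R.from_rotvec(o["orientation"]).as_matrix(); c=o["ee_pos"]+T@[off,0,tz]
    for tz in (-32,-34,-36,-38,-40):
        z=(o["ee_pos"]+T@[off,0,tz])[2]
        p,B,e=pins(pix,w,o,(c[0],c[1],yaw(o)),z,want=(0,1)); d=T.T@(np.r_[p[:2],z]-o["ee_pos"])
        print("held tz",tz,"x %.1f y %.1f yaw %.2f"%(d[0],d[1],np.degrees(p[2]-yaw(o))),"sep %.1f"%(B[0][1]-B[1][1]))
E
python3 - <<'E'
from look import *
w=ctrl.get_image("wrist"); r=np.radians
S={"w7":((526.534,176.912,100.696),(-3.138,.136,-.002)),"w2":((547.81,72.81,130.55),(-3.104,-.486,0)),"w8":((466.421,303.477,189.373),(3.141,-.046,-.001))}
for n,(e,q) in S.items():
    o=dict(ee_pos=np.array(e),orientation=np.array(q)); p=cv2.imread(f"pics/{n}.png")
    try:
        P,B,er=pins(p,w,o,(604.2,299.9,r(-1)),24); print(n,"c3",np.round(P[:2],1),round(np.degrees(P[2]),2),B,er)
    except Exception as ex: print(n,ex)
    if n!="w2": held(p,w,o)
E
```

```text
w7 c3 [604.2 300.3] -0.87 [[55.7, 23.0], [55.6, -23.0], [-55.6, 23.0], [-55.7, -23.0]] 0.42
held tz -32 x 4.7 y -0.7 yaw -1.22 sep 47.8
held tz -34 x 4.7 y -0.7 yaw -1.21 sep 47.2
held tz -36 x 4.8 y -0.7 yaw -1.21 sep 46.6
held tz -38 x 4.9 y -0.7 yaw -1.21 sep 46.0
held tz -40 x 5.0 y -0.8 yaw -1.21 sep 45.4
w2 c3 [604.  299.9] -0.87 [[55.5, 23.0], [55.6, -23.0], [-55.5, 23.0], [-55.6, -23.0]] 0.32
w8 c3 [604.1 299.8] -0.92 [[55.7, 23.1], [55.7, -23.1], [-55.8, 23.1], [-55.6, -23.1]] 0.45
held tz -32 x 4.7 y -0.7 yaw -1.22 sep 47.8
held tz -34 x 4.8 y -0.7 yaw -1.22 sep 47.2
held tz -36 x 4.8 y -0.7 yaw -1.21 sep 46.6
held tz -38 x 4.9 y -0.8 yaw -1.22 sep 46.0
held tz -40 x 5.0 y -0.8 yaw -1.22 sep 45.4
```

The pin-based pose of the carrier cartridge agrees across three views: (604.1, 300.0), yaw -0.9°. The held cartridge sits at x +4.8 and yaw -1.2° in the tool. Moving above the stack.

>>> {"op": "apply_moves", "data": {"targets": [[-1,[0.88,0,0.5],[0,0,0]],[-1,[0.88,0,0.5],[0,0,0]],[-1,[0.9,0.01,0.5],[0,0,0]],[-1,[0,0,0.7],[0,0,-0.022]],[-1,[0,0,0.7],[0,0,0]],[-1,[0,0,0.3],[0,0,0]],[-1,[0,0,0],[0,0,0]],[-1,[0,0,0],[0,0,0]]]}}

```text
t: 16.12
ee_pos: [600.5, 300.4, 31.3]
orientation: [-3.141, -0.011, -0.003]
ft_force: [1.1, -0.5, -0.7]
width: 61.8
grasp_force: 29.9
```

```bash
python3 - <<'E'
from look import *
o,w=show("w9"); print(np.degrees(yaw(o))); held(w["pixels"],w,o)
T=R.from_rotvec(o["orientation"]).as_matrix(); print(T.T@(np.array([599.3,299.3,0.3])-o["ee_pos"]))
E
```

```text
{'t': 16.125, 'ee_pos': [600.532, 300.371, 31.318], 'ft_force': [1.058, -0.509, -0.689], 'width': 61.823, 'orientation': [-3.141, -0.011, -0.003], 'grasp_force': 29.883}
0.3927083304652788
held tz -32 x 4.7 y -0.7 yaw -1.26 sep 48.0
held tz -34 x 4.7 y -0.8 yaw -1.26 sep 47.3
held tz -36 x 4.8 y -0.8 yaw -1.26 sep 46.6
held tz -38 x 4.9 y -0.8 yaw -1.25 sep 46.0
held tz -40 x 5.0 y -0.8 yaw -1.26 sep 45.4
[-1.30041625  1.0914764  31.01471042]
```

>>> {"op": "apply_moves", "data": {"targets": [[-1,[-0.024,0.02,0.3],[0,0,0]],[-1,[0,0,0.2],[0,0,0]],[-1,[0,0,0.04],[0,0,0]],[-1,[0,0,0],[0,0,0]]]}}

```text
t: 16.68
ee_pos: [598.0, 298.9, 3.1]
orientation: [3.141, 0.011, -0.001]
ft_force: [-2.7, -0.3, 6.3]
width: 62.0
grasp_force: 30.0
```

```bash
python3 - <<'E'
from look import *
for i in range(3):
    ctrl.get_image("wrist"); o=ctrl.get_obs(); print(np.round(o["ee_pos"],2),np.round(o["ft_force"],2),round(np.degrees(yaw(o)),2))
E
```

```text
[598.01 298.86   3.14] [-1.6  -0.64  6.02] 0.39
[598.   298.85   3.14] [-2.94 -0.66  6.93] 0.39
[597.98 298.86   3.13] [-1.83 -0.88  5.85] 0.39
```

Contact about 2.5 mm early; the pin spacing says the held cartridge is pitched nose-up about 1.7° from its droop in the slicer. Levelling it with the tool.

>>> {"op": "apply_moves", "data": {"targets": [[-1,[0,0,-0.04],[0,-0.019,0]],[-1,[0,0,0],[0,0,0]],[-1,[0,0,0],[0,0,0]]]}}

```text
t: 17.2
ee_pos: [598.5, 298.9, 4.6]
orientation: [3.141, 0.011, -0.046]
ft_force: [0.5, -0.5, 0.2]
width: 62.0
grasp_force: 30.0
```

```bash
python3 - <<'E'
from look import *
for i in range(2):
    w=ctrl.get_image("wrist"); o=ctrl.get_obs(); print(np.round(o["ee_pos"],2),np.round(o["ft_force"],2),np.round(R.from_rotvec(o["orientation"]).as_matrix(),4)[:,[0,2]].tolist())
for z in (39,40,41,42): 
    p,B,e=pins(w["pixels"],w,o,(604.1,300,np.radians(-.9)),z,want=(0,1)); print(z,np.round(p[:2],1),np.degrees(p[2]).round(2),"sep",round(B[0][1]-B[1][1],1))
E
```

```text
[598.37 298.92   4.65] [ 1.17  0.57 -0.04] [[0.9995, -0.0293], [0.007, -0.0002], [-0.0293, -0.9996]]
[598.28 298.9    4.69] [0.61 0.66 0.06] [[0.9995, -0.0295], [0.0071, -0.0003], [-0.0295, -0.9996]]
39 [604.6 299.8] -0.08 sep 46.0
40 [604.6 299.8] -0.08 sep 45.6
41 [604.7 299.8] -0.08 sep 45.4
42 [604.8 299.8] -0.08 sep 45.0
```

>>> {"op": "apply_moves", "data": {"targets": [[-1,[-0.01,-0.004,0],[0,0,0.009]],[-1,[0,0,0.03],[0,0,0]],[-1,[0,0,0],[0,0,0]]]}}

```text
t: 17.68
ee_pos: [597.5, 299.0, 3.4]
orientation: [3.141, -0.011, -0.048]
ft_force: [-1.1, -0.5, 2.0]
width: 61.9
grasp_force: 30.0
```

>>> {"op": "apply_moves", "data": {"targets": [[-1,[0,0,0.03],[0,0,0]],[-1,[0,0,0],[0,0,0]]]}}

```text
t: 17.92
ee_pos: [597.5, 299.1, 3.1]
orientation: [3.141, -0.011, -0.048]
ft_force: [-3.5, -1.8, 12.2]
width: 61.7
grasp_force: 30.0
```

```bash
python3 - <<'E'
from look import *
w=ctrl.get_image("wrist"); o=ctrl.get_obs()
for z in (37,38,39): 
    p,B,e=pins(w["pixels"],w,o,(604.1,300,np.radians(-.9)),z,want=(0,1)); print(z,np.round(p[:2],1),np.degrees(p[2]).round(2),"sep",round(B[0][1]-B[1][1],1))
E
```

```text
37 [603.7 300. ] -0.86 sep 46.6
38 [603.8 300. ] -0.87 sep 46.2
39 [603.8 300. ] -0.86 sep 46.0
```

>>> {"op": "apply_moves", "data": {"targets": [[1,[0,0,-0.01],[0,0,0]],[1,[0,0,0],[0,0,0]],[1,[0,0,0],[0,0,0]],[1,[0,0,-0.3],[0,0,0]],[1,[0,0,-0.8],[0,0,0]],[1,[-0.7,0,-0.9],[0,0.019,0]],[1,[-0.7,0,0],[0,0,0]],[1,[0,0,0],[0,0,0]]]}}

```text
t: 18.98
ee_pos: [529.1, 299.8, 105.0]
orientation: [3.141, -0.009, 0.0]
ft_force: [0.1, 0.2, -0.6]
width: 87.6
grasp_force: 0.0
```

```bash
python3 - <<'E'
from look import *
w=ctrl.get_image("wrist"); o=ctrl.get_obs(); print(o["t"],np.round(o["ee_pos"],1),np.degrees(yaw(o)))
cv2.imwrite("pics/w10.png",w["pixels"]); r=np.radians
for n,g,z in (("c0",(603.8,300,r(-.9)),38),("A",(452,398,r(-147)),14)):
    try: p,B,e=pins(w["pixels"],w,o,g,z); print(n,np.round(p[:2],1),np.degrees(p[2]).round(2),B,e)
    except Exception as x: print(n,x)
carts(o,w,{"A":((452,398,r(-147)),0)})
E
```

```text
19.025 [530.6 300.  104.7] -0.3530149318977701
c0 [605.3 299.9] -0.85 [[55.6, 23.1], [55.6, -23.1], [-55.6, 23.0], [-55.6, -23.0]] 0.34
A [464.2 394.9] -135.98 [[54.6, 23.7], [-57.6, 23.3], [-52.4, -21.8]] 2.5
[([466.0, 193.0, 541.0, 266.0], 0.92), ([284.0, 38.0, 362.0, 221.0], 0.9), ([168.0, 189.0, 277.0, 323.0], 0.84), ([298.0, 59.0, 353.0, 213.0], 0.65)]
A [451.6 403.2] yaw -151.58 iou 0.34
```

>>> {"op": "apply_moves", "data": {"targets": [[1,[-0.76,-0.51,0],[0,0,0]],[1,[-0.76,-0.51,0],[0,0,0]],[1,[-0.76,-0.51,0],[0,0,-0.095]],[1,[0,0,0],[0,0,-0.095]],[1,[0,0,0],[0,0,-0.095]],[1,[0,0,0],[0,0,-0.095]],[1,[0,0,0],[0,0,0]],[1,[0,0,0],[0,0,0]]]}}

```text
t: 20.08
ee_pos: [417.9, 377.0, 103.2]
orientation: [3.007, 0.908, -0.0]
ft_force: [0.1, 0.4, -0.1]
width: 87.6
grasp_force: 0.0
```

```bash
cat >> look.py <<'E'
def search(w,o,g,z):
    """coarse pose by mask, then pins; prints pose and where its centre lies in the tool"""
    M=ctrl.masks_of("cartridge_1","wrist"); c=project(w,np.array([[g[0],g[1],z+7.]]),o)[0]; best=None
    for d in M:
        b=d["bbox"]
        if b[0]-5<c[0]<b[2]+5 and b[1]-5<c[1]<b[3]+5:
            q=fit(w,o,d["region"],g,z); print("mask",np.round(q[0][:2],1),np.degrees(q[0][2]).round(1),round(q[1],2))
            if best is None or q[1]>best[1]: best=q
    p,B,e=pins(w["pixels"],w,o,best[0],z+14); T=R.from_rotvec(o["orientation"]).as_matrix()
    print("pose",np.round(p[:2],1),np.degrees(p[2]).round(2),B,e,"in tool",np.round(T.T@(np.r_[p[:2],z]-o["ee_pos"]),1),"tool yaw",np.degrees(yaw(o)).round(2))
    return p
E
python3 - <<'E'
from look import *
ctrl.get_image("wrist"); o=ctrl.get_obs(); w=ctrl.get_image("wrist"); cv2.imwrite("pics/w11.png",w["pixels"])
print(o["t"],np.round(o["ee_pos"],1))
search(w,o,(450,399,np.radians(-146.5)),0)
E
```

```text
20.125 [417.8 377.  103.2]
mask [449.9 398.1] -148.1 0.97
pose [450.2 397.9] -147.94 [[55.7, 23.1], [55.6, -23.1], [-55.7, 23.0], [-55.6, -23.0]] 0.38 in tool [ 38.6   0.5 103.2] tool yaw 33.63
```

>>> {"op": "apply_moves", "data": {"targets": [[1,[0,0,0],[0,0,0.0174]],[1,[0.385,-0.005,0.5],[0,0,0]],[1,[0.385,-0.005,0.5],[0,0,0]],[1,[0,0,0.7],[0,0,0]],[1,[0,0,0.5],[0,0,0]],[1,[0,0,0.2],[0,0,0]],[1,[0,0,0.06],[0,0,0]],[1,[0,0,0],[0,0,0]]]}}

```text
t: 21.22
ee_pos: [450.1, 398.2, -18.9]
orientation: [-3.018, -0.871, -0.001]
ft_force: [0.5, -0.6, 0.3]
width: 87.7
grasp_force: 0.0
```

>>> {"op": "apply_moves", "data": {"targets": [[-1,[0,0,0],[0,0,0]],[-1,[0,0,0],[0,0,0]],[-1,[0,0,0],[0,0,0]],[-1,[0,0,0],[0,0,0]],[-1,[0,0,0],[0,0,0]]]}}

```text
t: 21.85
ee_pos: [449.9, 398.0, -19.2]
orientation: [3.018, 0.872, 0.001]
ft_force: [-0.5, -1.9, 4.7]
width: 61.8
grasp_force: 30.0
```

>>> {"op": "apply_moves", "data": {"targets": [[-1,[0,0,-0.3],[0,0,0]],[-1,[0,0,-0.8],[0,0,0]],[-1,[0,0,-0.8],[0,0,0]],[-1,[0.3,0.7,-0.3],[0,0,0]],[-1,[0.42,0.86,0],[0,0,0]],[-1,[0.42,0.86,0],[0,0,0]],[-1,[0.42,0.86,0],[0,0,0]],[-1,[0,0,0],[0,0,-0.1167]]]}}

```text
t: 22.85
ee_pos: [605.9, 298.7, 91.1]
orientation: [2.925, 1.145, 0.003]
ft_force: [-0.4, -0.1, -1.6]
width: 61.5
grasp_force: 30.0
```

>>> {"op": "apply_moves", "data": {"targets": [[-1,[0,0,0],[0,0,-0.1167]],[-1,[0,0,0],[0,0,-0.1167]],[-1,[0,0,0],[0,0,-0.1167]],[-1,[0,0,0],[0,0,-0.1167]],[-1,[0,0,0],[0,0,-0.1167]],[-1,[0,0,0],[0,0,-0.1167]],[-1,[0,0,0],[0,0,-0.1167]],[-1,[0,0,0],[0,0,-0.1167]]]}}

```text
t: 23.85
ee_pos: [602.8, 300.7, 90.9]
orientation: [1.399, 2.813, -0.001]
ft_force: [-0.2, 0.7, -1.3]
width: 61.3
grasp_force: 30.0
```

>>> {"op": "apply_moves", "data": {"targets": [[-1,[0,0,0],[0,0,-0.1167]],[-1,[0,0,0],[0,0,-0.1167]],[-1,[0,0,0],[0,0,-0.1167]],[-1,[0,0,0],[0,0,-0.1167]],[-1,[0,0,0],[0,0,-0.1167]],[-1,[0,0,0],[0,0,0]],[-1,[0,0,0],[0,0,0]]]}}

```text
t: 24.72
ee_pos: [603.0, 300.8, 90.7]
orientation: [0.026, 3.141, -0.001]
ft_force: [-0.2, 0.3, -1.0]
width: 61.4
grasp_force: 30.0
```

```bash
cat >> look.py <<'E'
def heldrev(w,o,off=0,b=-19.2):
    """held cartridge turned round (its loop end to tool +x): pose from the two loop-end pins"""
    T=R.from_rotvec(o["orientation"]).as_matrix(); c=o["ee_pos"]+T@[off,0,b-14]
    p,B,e=pins(w["pixels"],w,o,(c[0],c[1],yaw(o)+np.pi),c[2],want=(2,3)); print("held",np.round(p[:2],1),(np.degrees(p[2])%360).round(2),B,e,"in tool",np.round(T.T@(np.r_[p[:2],c[2]]-o["ee_pos"]),1))
E
python3 - <<'E'
from look import *
ctrl.get_image("wrist"); o=ctrl.get_obs(); w=ctrl.get_image("wrist"); cv2.imwrite("pics/w12.png",w["pixels"])
print(o["t"],np.round(o["ee_pos"],1),np.degrees(yaw(o)),np.round(o["ft_force"],1),np.round(o["qpos"],2)); heldrev(w,o)
E
```

```text
24.775 [603.  300.8  90.6] 179.10126843654507 [ 0.7 -0.6 -1.9] [ 0.45  0.62  1.58 -0.    0.95 -1.11]
held [601.4 301.5] 358.97 [[-55.3, 23.1], [-55.3, -23.1]] 0.06 in tool [  1.6   0.7 -33.2]
```

Held centre reads (1.6, 0.7) in the tool, though I expected about 0. A view of pile and held cartridge from this wrist yaw will settle the relative offset.

>>> {"op": "apply_moves", "data": {"targets": [[-1,[-0.23,0.87,-0.2],[0,0,0]],[-1,[-0.23,0.87,-0.2],[0,0,0]],[-1,[-0.23,0.87,-0.2],[0,0,0]],[-1,[0,0,0],[0,0,0]],[-1,[0,0,0],[0,0,0]],[-1,[0,0,0],[0,0,0]]]}}

```text
t: 25.58
ee_pos: [638.7, 429.3, 119.7]
orientation: [-0.022, -3.14, 0.002]
ft_force: [0.6, -0.5, -1.7]
width: 62.2
grasp_force: 30.0
```

```bash
python3 - <<'E'
from look import *
ctrl.get_image("wrist"); o=ctrl.get_obs(); w=ctrl.get_image("wrist"); cv2.imwrite("pics/w13.png",w["pixels"])
print(o["t"],np.round(o["ee_pos"],1),np.degrees(yaw(o)),np.round(o["ft_force"],1)); heldrev(w,o)
p,B,e=pins(w["pixels"],w,o,(604.,300,np.radians(-.9)),38); print("pile",np.round(p[:2],1),np.degrees(p[2]).round(2),B,e)
E
```

```text
25.625 [638.9 429.3 119.9] 179.1828665820419 [ 0.   0.3 -1.4]
held [637.4 430.1] 359.07 [[-55.3, 23.1], [-55.3, -23.1]] 0.07 in tool [  1.6   0.7 -33.2]
pile [603.6 299.3] -0.85 [[55.7, 23.1], [55.7, -23.1], [-55.7, 23.1], [-55.6, -23.1]] 0.42
```

>>> {"op": "apply_moves", "data": {"targets": [[-1,[0.21,-0.875,0.1],[0,0,0]],[-1,[0.21,-0.875,0.1],[0,0,0]],[-1,[0.215,-0.875,0.1],[0,0,0]],[-1,[0,0,0.7],[0,0,0]],[-1,[0,0,0.5],[0,0,0]],[-1,[0,0,0.2],[0,0,0]],[-1,[0,0,0],[0,0,0]],[-1,[0,0,0],[0,0,0]]]}}

```text
t: 26.68
ee_pos: [606.5, 300.3, 36.5]
orientation: [0.02, 3.14, 0.001]
ft_force: [0.5, 0.4, -0.8]
width: 61.7
grasp_force: 30.0
```

```bash
python3 - <<'E'
from look import *
ctrl.get_image("wrist"); o=ctrl.get_obs(); w=ctrl.get_image("wrist")
print(o["t"],np.round(o["ee_pos"],1),np.degrees(yaw(o)),np.round(o["ft_force"],1)); heldrev(w,o)
E
```

```text
26.725 [606.6 300.4  36.6] 179.2736943519573 [ 0.8  0.5 -1.2]
held [604.9 301.1] 359.15 [[-55.3, 23.0], [-55.3, -23.0]] 0.04 in tool [  1.6   0.7 -33.2]
```

>>> {"op": "apply_moves", "data": {"targets": [[-1,[0.028,-0.036,0.15],[0,0,0]],[-1,[0,0,0.12],[0,0,0]],[-1,[0,0,0],[0,0,0]],[-1,[0,0,0],[0,0,0]]]}}

```text
t: 27.28
ee_pos: [604.4, 298.2, 21.8]
orientation: [-0.02, -3.141, 0.001]
ft_force: [-0.6, -0.2, -1.5]
width: 61.6
grasp_force: 30.0
```

```bash
python3 - <<'E'
from look import *
ctrl.get_image("wrist"); o=ctrl.get_obs(); w=ctrl.get_image("wrist")
print(o["t"],np.round(o["ee_pos"],1),np.degrees(yaw(o)),np.round(o["ft_force"],1)); heldrev(w,o)
E
```

```text
27.325 [604.5 298.2  21.9] 179.271193606735 [ 1.1 -0.5 -2.1]
held [602.8 298.9] 359.14 [[-55.3, 23.1], [-55.3, -23.1]] 0.06 in tool [  1.6   0.7 -33.2]
```

>>> {"op": "apply_moves", "data": {"targets": [[-1,[-0.014,0.008,0.03],[0,0,0]],[-1,[0,0,0.02],[0,0,0]],[-1,[0,0,0],[0,0,0]]]}}

```text
t: 27.75
ee_pos: [605.0, 298.5, 19.3]
orientation: [-0.02, -3.141, 0.001]
ft_force: [-0.6, 0.3, -0.9]
width: 61.2
grasp_force: 30.0
```

```bash
python3 - <<'E'
from look import *
ctrl.get_image("wrist"); o=ctrl.get_obs(); w=ctrl.get_image("wrist")
print(o["t"],np.round(o["ee_pos"],1),np.degrees(yaw(o)),np.round(o["ft_force"],1)); heldrev(w,o)
E
```

```text
27.8 [605.  298.5  19.3] 179.26602081313203 [ 0.3 -0.8 -0.2]
held [603.4 299.2] 359.13 [[-55.3, 23.1], [-55.3, -23.1]] 0.06 in tool [  1.6   0.7 -33.2]
```

>>> {"op": "apply_moves", "data": {"targets": [[-1,[0,0,0.02],[0,0,0]],[-1,[0,0,0],[0,0,0]]]}}

```text
t: 28.1
ee_pos: [605.2, 298.6, 18.8]
orientation: [0.02, 3.141, -0.0]
ft_force: [-0.8, -1.1, 2.9]
width: 61.8
grasp_force: 30.0
```

>>> {"op": "apply_moves", "data": {"targets": [[1,[0,0,-0.005],[0,0,0]],[1,[0,0,0],[0,0,0]],[1,[0,0,0],[0,0,0]],[1,[0,0,-0.3],[0,0,0]],[1,[0,0,-0.9],[0,0,0]],[1,[0.42,-0.8,-0.4],[0,0,0]],[1,[0.43,-0.81,0],[0,0,0]],[1,[0.44,-0.81,0],[0,0,0]]]}}

```text
t: 29.1
ee_pos: [539.0, 177.6, 100.3]
orientation: [0.019, 3.139, 0.0]
ft_force: [0.0, 0.4, 0.1]
width: 88.0
grasp_force: 0.0
```

>>> {"op": "apply_moves", "data": {"targets": [[1,[0.44,-0.81,0],[0,0,0]],[1,[0.44,-0.81,0],[0,0,0.074]],[1,[0,0,0],[0,0,0.074]],[1,[0,0,0],[0,0,0]],[1,[0,0,0],[0,0,0]]]}}

```text
t: 29.72
ee_pos: [494.7, 98.4, 99.3]
orientation: [0.38, 3.117, 0.0]
ft_force: [-0.5, -0.1, -0.6]
width: 87.7
grasp_force: 0.0
```

```bash
python3 - <<'E'
from look import *
ctrl.get_image("wrist"); o=ctrl.get_obs(); w=ctrl.get_image("wrist"); cv2.imwrite("pics/w14.png",w["pixels"])
print(o["t"],np.round(o["ee_pos"],1))
search(w,o,(455,108,np.radians(-14)),0)
E
```

```text
29.775 [494.5  98.4  99.1]
mask [457.7 105.3] -14.5 0.97
pose [457.6 105.2] -14.55 [[55.7, 22.9], [55.7, -23.0], [-55.7, 23.0], [-55.6, -23.0]] 0.41 in tool [37.6 -2.3 99.1] tool yaw 166.09
```

>>> {"op": "apply_moves", "data": {"targets": [[1,[0,0,0],[0,0,0.007]],[1,[0.37,-0.03,0.5],[0,0,0]],[1,[0.38,-0.024,0.5],[0,0,0]],[1,[0,0,0.7],[0,0,0]],[1,[0,0,0.4],[0,0,0]],[1,[0,0,0.2],[0,0,0]],[1,[0,0,0.06],[0,0,0]],[1,[0,0,0],[0,0,0]]]}}

```text
t: 30.88
ee_pos: [457.4, 104.9, -18.9]
orientation: [0.401, 3.115, -0.0]
ft_force: [-0.2, 0.0, 1.3]
width: 87.8
grasp_force: 0.0
```

>>> {"op": "apply_moves", "data": {"targets": [[-1,[0,0,0],[0,0,0]],[-1,[0,0,0],[0,0,0]],[-1,[0,0,0],[0,0,0]],[-1,[0,0,0],[0,0,0]],[-1,[0,0,0],[0,0,0]]]}}

```text
t: 31.5
ee_pos: [457.3, 104.9, -19.0]
orientation: [0.401, 3.115, -0.0]
ft_force: [-1.1, 0.5, 5.2]
width: 61.4
grasp_force: 30.0
```

>>> {"op": "apply_moves", "data": {"targets": [[-1,[0,0,-0.3],[0,0,0]],[-1,[0,0,-0.9],[0,0,0]],[-1,[0,0,-0.9],[0,0,0]],[-1,[-0.24,0.9,-0.2],[0,0,0]],[-1,[-0.24,0.9,-0.2],[0,0,0]],[-1,[-0.24,0.9,-0.1],[0,0,0]],[-1,[-0.24,0.9,-0.1],[0,0,0]],[-1,[-0.24,0.9,-0.1],[0,0,0]]]}}

```text
t: 32.5
ee_pos: [572.3, 308.5, 121.5]
orientation: [-0.401, -3.116, 0.001]
ft_force: [0.4, 0.4, -1.5]
width: 61.7
grasp_force: 30.0
```

>>> {"op": "apply_moves", "data": {"targets": [[-1,[-0.24,0.9,0],[0,0,0]],[-1,[-0.24,0.9,0],[0,0,0]],[-1,[-0.24,0.9,0],[0,0,-0.076]],[-1,[0,0,0],[0,0,-0.076]],[-1,[0,0,0],[0,0,0]],[-1,[0,0,0],[0,0,0]],[-1,[0,0,0],[0,0,0]]]}}

```text
t: 33.38
ee_pos: [641.0, 428.2, 120.9]
orientation: [-0.03, -3.141, 0.001]
ft_force: [-0.4, -0.4, -2.5]
width: 61.5
grasp_force: 30.0
```

```bash
python3 - <<'E'
from look import *
ctrl.get_image("wrist"); o=ctrl.get_obs(); w=ctrl.get_image("wrist"); cv2.imwrite("pics/w15.png",w["pixels"])
print(o["t"],np.round(o["ee_pos"],1),np.degrees(yaw(o)),np.round(o["ft_force"],1),round(o["width"],1)); heldrev(w,o)
p,B,e=pins(w["pixels"],w,o,(604.,300,np.radians(-.9)),52); print("pile",np.round(p[:2],1),np.degrees(p[2]).round(2),B,e)
E
```

```text
33.425 [641.1 428.3 121. ] 178.91369174913038 [ 0.5  0.1 -1.4] 61.6
held [641.3 429. ] 358.98 [[-55.3, 23.1], [-55.3, -23.1]] 0.05 in tool [ -0.2   0.7 -33.2]
pile [603.6 298.8] -0.83 [[55.6, 23.1], [55.7, -23.1], [-55.7, 23.1], [-55.7, -23.1]] 0.44
```

>>> {"op": "apply_moves", "data": {"targets": [[-1,[0.235,-0.87,0.1],[0,0,0]],[-1,[0.235,-0.87,0.1],[0,0,0]],[-1,[0.24,-0.87,0.1],[0,0,-0.002]],[-1,[0,0,0.7],[0,0,0]],[-1,[0,0,0.5],[0,0,0]],[-1,[0,0,0.1],[0,0,0]],[-1,[0,0,0],[0,0,0]],[-1,[0,0,0],[0,0,0]]]}}

```text
t: 34.48
ee_pos: [604.2, 299.4, 42.0]
orientation: [0.022, 3.14, 0.001]
ft_force: [-0.2, 0.3, -2.6]
width: 61.5
grasp_force: 30.0
```

```bash
cat > chk.py <<'E'
from look import *
ctrl.get_image("wrist"); o=ctrl.get_obs(); w=ctrl.get_image("wrist")
print(o["t"],np.round(o["ee_pos"],1),np.degrees(yaw(o)),np.round(o["ft_force"],1)); heldrev(w,o)
E
python3 chk.py
```

```text
34.525 [604.2 299.4  41.9] 179.1829610183664 [-0.  -0.7 -0.9]
held [604.3 300.1] 359.27 [[-55.3, 23.0], [-55.3, -23.0]] 0.03 in tool [ -0.1   0.7 -33.2]
```

>>> {"op": "apply_moves", "data": {"targets": [[-1,[0.018,-0.012,0.08],[0,0,0.001]],[-1,[0,0,0.04],[0,0,0]],[-1,[0,0,0],[0,0,0]],[-1,[0,0,0],[0,0,0]]]}}

```text
t: 35.08
ee_pos: [602.5, 298.4, 34.6]
orientation: [-0.025, -3.141, 0.001]
ft_force: [-0.0, -0.8, -1.1]
width: 61.7
grasp_force: 30.0
```

```bash
python3 chk.py
```

```text
35.125 [602.5 298.3  34.6] 179.0872487656706 [-1.  -0.6 -1.7]
held [602.7 299. ] 359.15 [[-55.3, 23.0], [-55.3, -23.0]] 0.04 in tool [ -0.2   0.7 -33.2]
```

Correct by (+0.7, +0.5) and lower to contact.

>>> {"op": "apply_moves", "data": {"targets": [[-1,[-0.013,0.009,0],[0,0,0]],[-1,[0,0,0.02],[0,0,0]],[-1,[0,0,0.015],[0,0,0]],[-1,[0,0,0],[0,0,0]]]}}

```text
t: 35.67
ee_pos: [603.1, 298.8, 33.1]
orientation: [0.025, 3.141, -0.001]
ft_force: [-1.1, -0.4, 2.0]
width: 61.7
grasp_force: 30.0
```

```bash
python3 chk.py
```

```text
35.725 [603.1 298.8  33.1] 179.08349016609893 [-0.2 -0.3  1.1]
held [603.3 299.5] 359.18 [[-55.3, 23.0], [-55.3, -23.0]] 0.04 in tool [ -0.1   0.7 -33.2]
```

>>> {"op": "apply_moves", "data": {"targets": [[1,[0,0,-0.005],[0,0,0]],[1,[0,0,0],[0,0,0]],[1,[0,0,0],[0,0,0]],[1,[0,0,-0.3],[0,0,0]],[1,[0,0,-0.9],[0,0,0]],[1,[-0.4,0,-0.9],[0,0,0]],[1,[-0.4,0,-0.3],[0,0,0]],[1,[0,0,0],[0,0,0]]]}}

```text
t: 36.78
ee_pos: [645.2, 298.5, 155.9]
orientation: [0.026, 3.137, 0.002]
ft_force: [0.3, -0.7, -0.3]
width: 87.8
grasp_force: 0.0
```

>>> {"op": "apply_moves", "data": {"targets": [[1,[0,0,0],[0,0,0]],[1,[0,0,0],[0,0,0]]]}}

```text
t: 37.02
ee_pos: [641.6, 297.9, 151.8]
orientation: [-0.024, -3.139, 0.002]
ft_force: [-0.1, -0.9, -0.3]
width: 87.7
grasp_force: 0.0
```

```bash
python3 - <<'E'
from look import *
ctrl.get_image("wrist"); o=ctrl.get_obs(); w=ctrl.get_image("wrist"); s=ctrl.get_image("scene")
print(o["t"],np.round(o["ee_pos"],1),np.round(o["ft_force"],1),o["width"])
p,B,e=pins(w["pixels"],w,o,(604.,299.5,np.radians(-.9)),66); print("pile",np.round(p[:2],1),np.degrees(p[2]).round(2),B,e)
a=cv2.resize(w["pixels"][20:260,200:460],(433,400)); b=cv2.resize(s["pixels"][180:270,215:298],(367,400),interpolation=cv2.INTER_CUBIC)
cv2.imwrite("pics/fin.png",np.hstack([a,b]))
E
```

```text
37.075 [641.8 297.9 151.9] [0.3 0.1 0.1] 87.82667896003267
pile [603.6 299.4] -0.85 [[55.6, 23.0], [55.7, -23.0], [-55.7, 23.0], [-55.7, -23.0]] 0.37
```

View pics/fin.png

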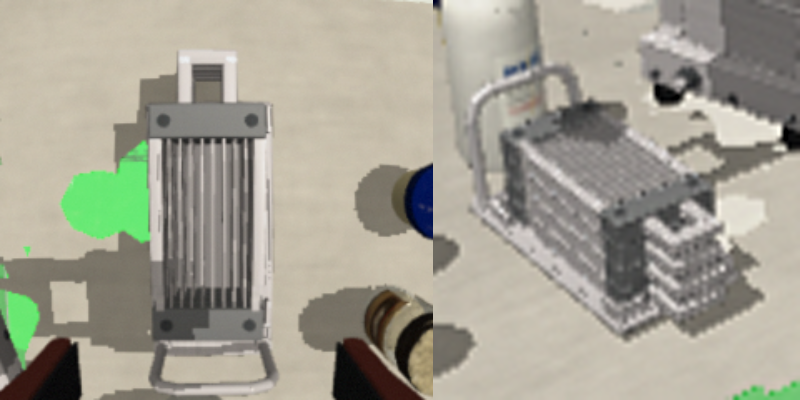

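The last view shows all four cartridges in one square pile in the carrier. The loops line up at the end away from the bow (crop (208,75)), and the top cartridge is within about 0.6 mm of those below. The gripper is clear, so I'm handing in.

```bash
python3 -c "
from workcell import ctrl
print(ctrl.close_job())"
```

```text
the job is handed in; nothing more can be done
None
```

The slicer cartridge and both loose ones are now stacked flat on the one in the carrier as one square pile, aligned within about 1 mm by camera, all loops away from the bow, and the job was handed in at about 37 s.

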